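Load the sample shaker and clamp its lid

TASK

Get the water samples ready for shaking: stand every jar upright in the shaker's sample box with its blue cap pressed fully home, then put the lid on the box so that it sits flat, and swing the clamp arm back over it to its stop. Turn the hand knob clockwise until you feel it bite on the lid, give it one quarter turn more and no tighter (the lid cracks), and let go, leaving the other things on the bench where they are.

Things in the scene. Friction and masses are not known exactly. Their poses are not given: they have to be found in the camera images.
- shaker: Bench shaker, fixed: low white housing 270 (x) x 340 (y) x 56 mm, from 140 mm on the -y side to 200 mm on the +y side of the box centre, control strip on its front (-x); aluminium platform on top (70 mm above the bench) that carries an open steel sample box and a clamp column. Origin on the bench under the centre of the box; z up, y along the box towards the column.
- box_floor (a point): Centre of the inner floor of the steel sample box, 75 mm above the bench; axes as the shaker's. Inside 140 mm along x, 230 mm along y; walls 5 mm thick. The end plates (at +-y) and 12 mm wide corner angles rise 71 mm above this floor to the rim; the front and back walls (at +-x) only 30 mm.
- column_axis (a point): Axis of the vertical steel clamp column (24 mm diameter), 155 mm from the box centre towards +y of the shaker, about which the clamp arm swings. The point is at mid-thickness of the arm, 143 mm above the box's inner floor.
- clamp_arm (a joint): Swing angle (rad) of the flat blue clamp arm (32 mm wide, 18 mm thick, underside 134 mm above the box floor). 0 = at its stop, screw straight over the box centre; grows as it is swung clear, clockwise from above, towards the -x side of the shaker (up to 1.9). Stiff: stays where it is left; about 1 N at the pin swings it.
- swing_pin (a point): Upright round black pin, 18 mm diameter, 50 mm tall, on the free end of the clamp arm, 225 mm from the column axis: the handle for swinging the arm. The point is on its axis, 26 mm above the arm's top face and 24 mm below the pin's top.
- knob_grip (a point): Black hand knob of the clamp screw, 155 mm from the column axis: flat bar 70 long, 18 thick, 30 mm tall on a hub. Point: centre of the bar; x along the bar. Clockwise from above drives the screw down, 8 mm a turn. Runs free at about 0.03 N m; at the bite the torque jumps to 0.2 N m or more. Bites 0.3 to 1 turn from the start. Stays where it is left.
- clamp_foot: Round spring-loaded rubber foot under the clamp screw, 40 mm diameter, 10 mm high; turns and goes down with the knob. Origin: centre of its underside, 70 mm below knob_grip; at the start 3 to 7 mm higher than the top of the block of a seated lid. Pushes with 30 N as soon as it touches, then 10 N more for each mm.
- lid_block (a point): Grey block on top of the loose blue lid, 44 (x) x 64 (y) x 28 mm tall: grip and seat for the clamp foot. The point is its centre, 14 mm under its top; x across the lid, y along its length. With the lid seated it is 95 mm above the box's inner floor, over its centre, lid length along the box length (either way round).
- lid: Loose blue lid of the sample box, 0.4 kg: plate 158 x 246 x 10 mm with a black rubber pad below (130 x 219 x 5 mm) that goes down between the end plates and corner angles with 5 mm of play each way; the plate then lies flat on the end plates. Origin: centre of the underside of the pad, 29 mm below the centre of the block.
- vial_rack: White rack with eight small blue-capped vials, 60 x 160 x 80 mm, beside the shaker; not part of the job.
- beaker: Empty glass beaker, 72 mm diameter, 90 mm tall; not part of the job.
- wash_bottle: White wash bottle with red spout, 64 mm diameter, 170 mm tall; not part of the job.
- jar0_center (a point): Sample jar (off-white), loose, standing on the bench; may be absent. Round, straight body 52 mm diameter and 46 mm tall, blue push-on cap 49 mm diameter above; 64 mm tall in all with the cap home (up to 69 with the cap proud); 0.16 kg. The point is on its axis, 32 mm above its base; z up the axis.
- cap0 (a joint): How far the blue push-on cap of jar0 is pressed on, in m: 0 = stands 5 mm proud, 0.005 = fully home. Needs about 9 N straight down, stops hard at home and stays where it is left. Proud caps hold the lid up (the pad clears home caps by 2 mm).
- jar1_center (a point): Sample jar (ochre), loose, standing on the bench; may be absent. Round, straight body 52 mm diameter and 46 mm tall, blue push-on cap 49 mm diameter above; 64 mm tall in all with the cap home (up to 69 with the cap proud); 0.16 kg. The point is on its axis, 32 mm above its base; z up the axis.
- cap1 (a joint): How far the blue push-on cap of jar1 is pressed on, in m: 0 = stands 5 mm proud, 0.005 = fully home. Needs about 9 N straight down, stops hard at home and stays where it is left. Proud caps hold the lid up (the pad clears home caps by 2 mm).
- jar2_center (a point): Sample jar (olive), loose, standing on the bench; may be absent. Round, straight body 52 mm diameter and 46 mm tall, blue push-on cap 49 mm diameter above; 64 mm tall in all with the cap home (up to 69 with the cap proud); 0.16 kg. The point is on its axis, 32 mm above its base; z up the axis.
- cap2 (a joint): How far the blue push-on cap of jar2 is pressed on, in m: 0 = stands 5 mm proud, 0.005 = fully home. Needs about 9 N straight down, stops hard at home and stays where it is left. Proud caps hold the lid up (the pad clears home caps by 2 mm).
- jar3_center (a point): Sample jar (pink), loose, standing on the bench; may be absent. Round, straight body 52 mm diameter and 46 mm tall, blue push-on cap 49 mm diameter above; 64 mm tall in all with the cap home (up to 69 with the cap proud); 0.16 kg. The point is on its axis, 32 mm above its base; z up the axis.
- cap3 (a joint): How far the blue push-on cap of jar3 is pressed on, in m: 0 = stands 5 mm proud, 0.005 = fully home. Needs about 9 N straight down, stops hard at home and stays where it is left. Proud caps hold the lid up (the pad clears home caps by 2 mm).

How it is judged:
By the outcome, as a careful person would: the job done as asked, in the order asked, and still so for the second after the job is handed in, with the robot touching nothing.
Of jar0, jar1, jar2, jar3 only 2 to 4 are there at a start; the rules pass over those that are not, and their reading is None.
At some moment in a run one of jar0, jar1, jar2, jar3 may be knocked a few centimetres aside while the robot is not near it.
It also fails if it takes over 210 s, if anything falls off the work surface, if the arm or the gripper's body presses on something with over 40 N, if the wrist force passes 120 N, or if a joint passes its speed limit or range.

ROBOT

A 6-joint arm with a two-finger parallel gripper is mounted at the origin on the work surface. World frame = base frame: x ahead of the robot, y to its left, z up, the work surface at z = 0. Lengths are in m, angles in rad, forces in N, time in s.
With the tool pointing down it reaches from about 0.25 to 0.8 m from the base axis. Payload 3.9 kg.
Tool frame: the origin (TCP) lies at the very end of the fingers, on their centre line; the grasp point (between the pads) lies 19 mm behind it; z points along the fingers, y is the direction in which the jaws open and shut (so a half turn about z gives the same grasp; the last joint's range is limited). The gripper opens to 85 mm and grips with 20 to 120 N. Pads are 22 mm wide; open, the fingers measure 114 mm over their backs; the gripper's body (76 mm by 85 mm) begins 54 mm behind the grasp point. The pads swing forward as they close: fully open they stand 13 mm farther back than shut.
Start: joints at [-1.188, 0.26, -0.138, 1.173, 0, 1.571], TCP at [0.196, -0.487, 0.231] pointing down, gripper open.
Joint ranges: [-2.78, 2.78], [-0.83, 1.72], [-1.28, 1.37], [-1.9, 2.12], [-1.57, 1.48], [-3.14, 3.14]. Speed limits (rad/s): [2.57, 2.57, 3.14, 3.14, 3.14, 3.14].

INTERFACE

Orientations are given as a rotation vector (axis times angle).
In Python, from plant import monitor, cams, ticket gives the robot as it stands.
- The arm moves only by the tool play_rows, never from a script. Its argument "targets" is a list of rows, each a list of 2 entries, a list of its own where there are three numbers: the shift along the tool's x, y, z in m, then the turn about the tool's z in units of 8 degrees (1.0 is 8 degrees). In form: [[[tx, ty, tz], roll], ...]. A call has 1 to 10 rows; each row is the pose to reach, as a shift and turn from the pose commanded when the call began, along the tool's axes at that moment; what a row does not reach only later rows make up. A row lasts 1/8 s, in which the tool goes at most 62.5 mm and 10.7 degrees, less where a joint would pass 70% of its speed; a pose out of reach is approached as far as the arm can. A call with a gripper value outside its range is refused whole. "hand" is the finger opening in m, from 0 to 0.0854, set as the call begins (left out, the last holds). The fingers move at their own pace and stop on an object; "squeeze" is the grip in N (left out, the last holds). Time passes only in rows, so rows that repeat a pose let the fingers close. It gives the time, the measured TCP pose, the force and the opening at its end, in the units of the state.
- monitor.get_obs(): the state, without advancing time (a new reading comes with each control period).
- cams.capture(name): name is "scene" or "side" or "wrist"; returns a dict with "image" (384x512x3 uint8, red, green, blue), "mtx" (3x3 intrinsics, pixels), "origin" and "rotation" of the camera in the world; the wrist camera has in their place "tool_from_camera" (4x4, takes a point from camera to tool coordinates, whose origin is the TCP and whose axes are the flange's). Camera axes: x right, y down, z forward; pixel columns grow to the right and rows downward; lengths in m; the calibration is good to about 2 mm. A picture is of the moment at which its call begins: read the wrist's pose just before it. There is no depth.
- ticket.finish_job(): hands the job in, once; it reports no verdict.
Trained networks look in the newest picture that a camera, given by its name, has taken for a name from the list of things; names that differ only in an ending like _2 or _b are one class to them, and where a whole thing is asked for, a point or a joint stands for the part that bears it (a point fixed in the world has none). Each returns a list of dicts, best first, with "conf" (0 to 1); they miss things now and then, are a little off and sometimes report something else, mostly with a low value. They report only what shows in the picture. A call takes as long as a camera call.
- cams.find_in(camera, query): "location" ([x, y, z] in m, in world coordinates, good to about 4 mm: the middle of the surface that is visible of it).
- cams.silhouettes(camera, query): "region" (384x512 bool, what is visible of it).
- cams.landmark_of(camera, query): "location" ([x, y, z] in m, in world coordinates, good to about 4 mm: a listed point, or the origin of a listed thing).
The state is a dict: "t": time; "joints": joint angles; "qvel": joint speeds; "tau": joint torques, N m; "ee_pos": TCP position; "tool_rot": TCP orientation; "force": force on the tool from outside, world axes, zero at the start; "wrist_torque": the same for the moment, N m; "opening": finger opening in m.
Only numpy, scipy, OpenCV 4.12 (cv2) and the standard library are available. Lean on these libraries where they do the work, as an engineer would, in place of code of your own. Each camera call takes 0.05 s, during which the arm holds its last target.

## Working session

There is one attempt and no reset: what is moved stays moved. The work goes in short steps, Python scripts to look and compute and a tool call to move; the robot and the scene stay as the last step left them, time stands still between calls to the robot, and variables do not carry over. Pictures are saved under pics/ and viewed, and the job is handed in when it is done.

Besides the shell and the picture viewer there is one more tool, called after "Call:" by a JSON object that holds its "fn" and its "kwargs". play_rows: Moves the arm, as the interface text tells. Its arguments: {"type":"object","properties":{"targets":{"type":"array"},"hand":{"type":"number"},"squeeze":{"type":"number"}},"required":["targets"]}

```bash
ls; mkdir -p pics; python3 - <<'E'
from plant import monitor,cams,ticket
import cv2
print(monitor.get_obs())
for n in ["scene","side","wrist"]:
    c=cams.capture(n); cv2.imwrite(f"pics/{n}0.png",c["image"][:,:,::-1])
    print(n,{k:v for k,v in c.items() if k!="image"})
    if n!="wrist":
        for q in ["shaker","box_floor","column_axis","swing_pin","knob_grip","clamp_foot","lid_block","lid","jar0_center","jar1_center","jar2_center","jar3_center","vial_rack","beaker","wash_bottle"]:
            print(n,q,[(round(d["conf"],2),[round(float(x),3) for x in d["location"]]) for d in cams.landmark_of(n,q)[:3]])
E
```

```text
pics
{'t': 0.0, 'joints': array([-1.18798473e+00,  2.60667260e-01, -1.39374796e-01,  1.17271630e+00,
       -3.09847908e-06,  1.57079189e+00]), 'qvel': array([ 1.06789805e-03, -6.53071951e-04, -2.82124043e-03,  1.43790613e-04,
        9.52354586e-05, -8.53588278e-05]), 'tau': array([-3.31257856e-03, -4.05679858e+01,  2.53920704e+01,  1.86031853e-02,
        2.53640374e-04,  1.10528845e-05]), 'ee_pos': array([ 0.19584432, -0.4863591 ,  0.23047154]), 'tool_rot': array([-3.08232834e+00, -5.97294600e-01,  5.90716150e-04]), 'force': array([ 0.57624866, -0.32064921, -0.56779866]), 'wrist_torque': array([-0.02048427, -0.0002525 , -0.00523817]), 'opening': 0.08564932710490807}
scene {'mtx': array([[352.98226602,   0.        , 254.66863208],
       [  0.        , 352.98226602, 191.45436302],
       [  0.        ,   0.        ,   1.        ]]), 'origin': array([ 1.25707937, -0.20476636,  0.83534337]), 'rotation': array([-1.91459881, -1.46917855,  0.62413784])}
scene shaker [(0.94, [0.585, 0.129, -0.002])]
scene box_floor [(0.66, [0.579, 0.126, 0.07])]
scene column_axis [(0.17, [0.429, -0.129, 
[... 1641 characters left out ...]

side vial_rack [(0.88, [0.543, 0.465, 0.001]), (0.5, [0.583, 0.132, 0.002])]
side beaker [(0.83, [0.546, -0.496, -0.003])]
side wash_bottle [(0.56, [0.68, -0.38, 0.0])]
wrist {'mtx': array([[277.1144207 ,   0.        , 254.26175393],
       [  0.        , 277.1144207 , 195.8257849 ],
       [  0.        ,   0.        ,   1.        ]]), 'tool_from_camera': array([[ 3.17529491e-04, -9.53859978e-01, -3.00251630e-01,
         7.83497719e-02],
       [ 9.99999923e-01,  2.33034125e-04,  3.17225724e-04,
         1.09957846e-03],
       [-2.32620046e-04, -3.00251708e-01,  9.53859978e-01,
        -1.42889480e-01],
       [ 0.00000000e+00,  0.00000000e+00,  0.00000000e+00,
         1.00000000e+00]])}
```

View pics/scene0.png

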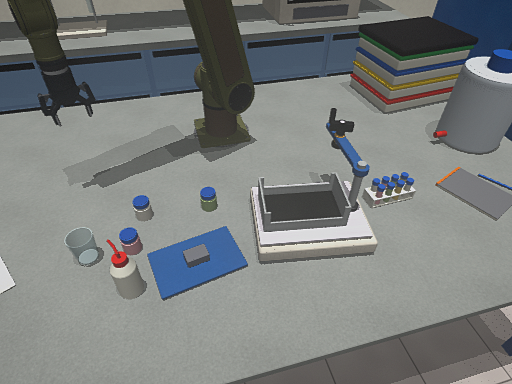

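View pics/side0.png

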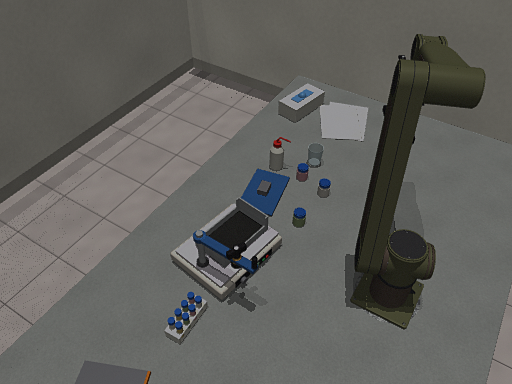

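View pics/wrist0.png

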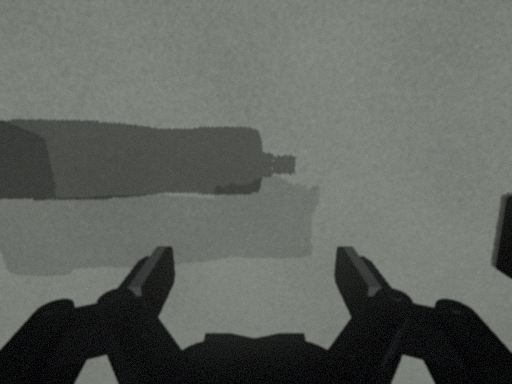

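Three jars are visible (white, olive, pink). The lid is near (0.64, -0.20), the box near (0.583, 0.130), and the arm is swung to -x. Next I refine the lid and box yaw.

```bash
cat > h.py <<'E'
from plant import monitor,cams,ticket
import numpy as np, cv2
from scipy.spatial.transform import Rotation as R
def ob(): return monitor.get_obs()
def camT(c,o=None):
    if "origin" in c: return R.from_rotvec(c["rotation"]).as_matrix(),np.array(c["origin"])
    T=c["tool_from_camera"]; Rt=R.from_rotvec(o["tool_rot"]).as_matrix()
    return Rt@T[:3,:3], Rt@T[:3,3]+o["ee_pos"]
def ray(c,px,z,o=None):
    Rm,p=camT(c,o); px=np.atleast_2d(px).astype(float); K=c["mtx"]
    d=np.c_[(px[:,0]-K[0,2])/K[0,0],(px[:,1]-K[1,2])/K[1,1],np.ones(len(px))]@Rm.T
    return p+d*((z-p[2])/d[:,2])[:,None]
def proj(c,P,o=None):
    Rm,p=camT(c,o); q=(np.atleast_2d(P)-p)@Rm; K=c["mtx"]
    return np.c_[K[0,0]*q[:,0]/q[:,2]+K[0,2],K[1,1]*q[:,1]/q[:,2]+K[1,2]]
def save(c,n,crop=None,s=1):
    im=c["image"][:,:,::-1]
    if crop: x0,y0,x1,y1=crop; im=im[y0:y1,x0:x1]
    cv2.imwrite("pics/"+n,cv2.resize(im,None,fx=s,fy=s,interpolation=cv2.INTER_CUBIC))
def lm(cam,qs):
    for q in qs: print(cam,q,[(round(d["conf"],2),np.round(d["location"],4).tolist()) for d in cams.landmark_of(cam,q)[:3]])
def to(x,y,z,yaw=None):
    """tool shift/roll to reach TCP xyz with jaw(y axis) direction yaw deg (world)"""
    o=ob(); M=R.from_rotvec(o["tool_rot"]).as_matrix()
    s=M.T@(np.array([x,y,z])-o["ee_pos"])
    ya=np.degrees(np.arctan2(M[1,1],M[0,1]))
    r=""
    if yaw is not None:
        d=(ya-yaw+90)%180-90   # positive roll = clockwise
        r=f"roll {d/8:.3f} (or {(d-180*np.sign(d))/8:.3f}) j6now {o['joints'][5]:.2f} j1 {o['joints'][0]:.2f}"
    print("shift",np.round(s,4).tolist(),r,"| jawyaw now %.1f"%ya, "tilt",np.round(M[:,2],3).tolist())
def st():
    o=ob(); print("t %.2f"%o["t"],"pos",np.round(o["ee_pos"],4),"F",np.round(o["force"],1),"tq",np.round(o["wrist_torque"],3),"op %.4f"%o["opening"],"j",np.round(o["joints"],2))
E
python3 - <<'E'
from h import *
for n in ["scene","side"]:
    c=cams.capture(n)
    for q in ["lid","shaker","clamp_arm","box_floor"]:
        for d in cams.silhouettes(n,q)[:2]:
            m=d["region"].astype(np.uint8); print(n,q,round(d["conf"],2),m.sum(),cv2.boundingRect(m))
            if q=="lid":
                cs=max(cv2.findContours(m,0,1)[0],key=cv2.contourArea)[:,0]
                w=ray(c,cs,0.015)[:,:2]
                r=cv2.minAreaRect((w*1000).astype(np.float32)); print(r)
    save(c,n+"1.png",(240,100,420,270) if n=="scene" else (160,180,300,300),4)
o=ob();lm("scene",["jar1_center"])
E
```

```text
scene lid 0.79 4156 (147, 227, 101, 73)
((642.0537719726562, -198.36996459960938), (165.53057861328125, 245.99746704101562), 11.306931495666504)
scene shaker 0.94 9465 (250, 108, 128, 153)
scene shaker 0.58 1300 (362, 171, 53, 37)
scene clamp_arm 0.61 982 (326, 109, 43, 67)
scene box_floor 0.62 9657 (250, 109, 127, 153)
side lid 0.87 1387 (242, 169, 47, 46)
((636.0715942382812, -196.15252685546875), (165.8680419921875, 249.70755004882812), 9.885232925415039)
side shaker 0.86 6109 (170, 198, 112, 102)
side clamp_arm 0.77 950 (193, 232, 65, 42)
side box_floor 0.83 6121 (170, 197, 112, 102)
side box_floor 0.54 1330 (242, 169, 47, 47)
scene jar1_center []
```

View pics/scene1.png

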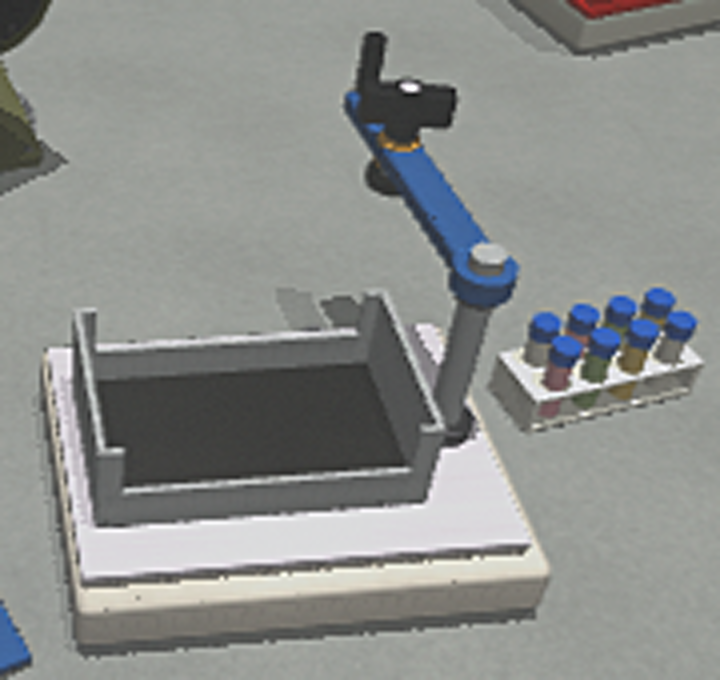

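View pics/side1.png

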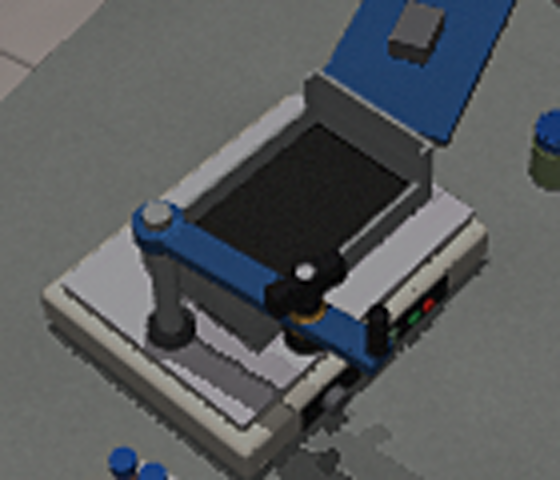

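```bash
python3 - <<'E'
from h import *
from scipy.optimize import least_squares
c=cams.capture("scene"); s=cams.capture("side")
a=np.array([[76,311],[97,455],[388,291],[443,428]])/4+[240,100]
print(ray(c,a,.146)[:,:2].round(4))
# side: -y end plate top outer corners: (310,72) is +x,-y ; (433,150) is -x,-y
b=np.array([[311,72],[434,148]])/4+[160,180]
print(ray(s,b,.146)[:,:2].round(4))
# column top (158,212 side; 490,255 scene)
L=np.array([[-75,-120,146],[75,-120,146],[-75,120,146],[75,120,146]])/1000
def P(v,L):
    r=R.from_euler('z',v[2]).as_matrix(); return L@r.T+[v[0],v[1],0]
def f(v): return np.r_[(proj(c,P(v,L))-a).ravel(),(proj(s,P(v,L[[1,0]]))-b).ravel()]
r=least_squares(f,[.583,.13,-.15]); print(r.x,np.degrees(r.x[2]),r.fun.round(1))
E
```

```text
[[ 0.4957  0.0239]
 [ 0.6406 -0.0024]
 [ 0.533   0.2596]
 [ 0.6764  0.2339]]
[[0.6349 0.0077]
 [0.4843 0.0277]]
[ 0.58413929  0.13003702 -0.16910498] -9.689001379938086 [-0.4 -1.2  0.3 -0.8  0.  -0.6  0.9  0.3  0.6 -1.7 -0.9 -1.2]
```

```bash
python3 - <<'E'
from h import *
to(.4175,-.3365,.12,-9.7); to(.4175,-.3365,.012)
E
```

```text
shift [0.2616, -0.0569, 0.1113] roll -7.296 (or 15.204) j6now 1.57 j1 -1.19 | jawyaw now -68.1 tilt [0.0, 0.0, -1.0]
shift [0.2616, -0.0569, 0.2193]  | jawyaw now -68.1 tilt [0.0, 0.0, -1.0]
```

Call:
{"fn": "play_rows", "kwargs": {"targets": [[[0.05, -0.011, 0.02], -1.2], [[0.11, -0.024, 0.045], -2.4], [[0.17, -0.037, 0.07], -3.6], [[0.23, -0.05, 0.09], -4.8], [[0.262, -0.057, 0.1], -6], [[0.262, -0.057, 0.14], -7.3], [[0.262, -0.057, 0.14], -7.3]], "hand": 0.085, "squeeze": 40}}

```text
t: 3.18
ee_pos: [0.4159, -0.3339, 0.0888]
tool_rot: [-2.396, -2.021, 0.002]
force: [-1.6, -0.3, -0.5]
opening: 0.0849
```

```bash
python3 - <<'E'
from h import *
st()
o=ob();c=cams.capture("wrist"); save(c,"w1.png")
lm("wrist",["jar0_center"])
to(.4175,-.3365,.012,-9.7)
E
```

```text
t 3.17 pos [ 0.4159 -0.3339  0.0888] F [-1.6 -0.3 -0.5] tq [-0.017 -0.005 -0.006] op 0.0849 j [-0.68  0.38 -0.36  0.84 -0.    1.06]
wrist jar0_center []
shift [-0.0002, 0.0001, 0.0797] roll -0.019 (or 22.481) j6now 1.06 j1 -0.68 | jawyaw now -9.9 tilt [-0.001, 0.0, -1.0]
```

View pics/w1.png

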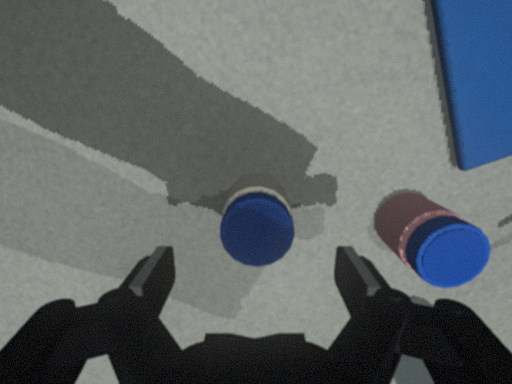

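The jar is centred between the fingers (cap at pixel 257,228), so I descend and grip.

Call:
{"fn": "play_rows", "kwargs": {"targets": [[[0, 0, 0.03], 0], [[0, 0, 0.06], 0], [[0, 0, 0.079], 0], [[0, 0, 0.079], 0]]}}

```text
t: 3.78
ee_pos: [0.4173, -0.3368, 0.0127]
tool_rot: [-2.403, -2.023, 0.0]
force: [-0.4, -0.1, -0.5]
opening: 0.0854
```

Call:
{"fn": "play_rows", "kwargs": {"targets": [[[0, 0, 0], 0], [[0, 0, 0], 0], [[0, 0, 0], 0], [[0, 0, 0], 0], [[0, 0, 0], 0], [[0, 0, 0], 0]], "hand": 0.0}}

```text
t: 4.53
ee_pos: [0.4186, -0.3373, 0.014]
tool_rot: [2.399, 2.024, -0.0]
force: [-1.0, 0.2, 5.6]
opening: 0.0509
```

Call:
{"fn": "play_rows", "kwargs": {"targets": [[[0, 0, -0.05], 0], [[0, 0, -0.1], 0], [[0, 0, -0.15], 0], [[0, 0, -0.2], -1], [[0, 0, -0.2], -2.2], [[0, 0, -0.2], -3.4], [[0, 0, -0.2], -4.6]]}}

```text
t: 5.4
ee_pos: [0.4177, -0.3361, 0.2129]
tool_rot: [1.631, 2.684, 0.0]
force: [0.8, 0.4, -1.6]
opening: 0.0513
```

```bash
python3 - <<'E'
from h import *
st()
c=cams.capture("wrist"); save(c,"w2.png")
r=np.radians(-9.7); B=np.array([.584,.130]); 
def b(x,y): return B+[x*np.cos(r)-y*np.sin(r), x*np.sin(r)+y*np.cos(r)]
print(b(0,-.072),b(0,-.005),b(0,.062))
to(*b(0,.062),.25,-9.7);to(*b(0,.062),.22,-9.7)
E
```

```text
t 5.40 pos [ 0.4177 -0.3361  0.2129] F [ 0.8  0.4 -1.6] tq [ 0.007 -0.004  0.054] op 0.0513 j [-0.68  0.29 -0.15  1.13  0.    0.41]
[0.57186876 0.05902935] [0.58315755 0.12507148] [0.59444634 0.19111362]
shift [0.3851, 0.4011, -0.0372] roll 4.665 (or -17.835) j6now 0.41 j1 -0.68 | jawyaw now 27.6 tilt [0.0, -0.0, -1.0]
shift [0.3851, 0.4011, -0.0072] roll 4.665 (or -17.835) j6now 0.41 j1 -0.68 | jawyaw now 27.6 tilt [0.0, -0.0, -1.0]
```

View pics/w2.png

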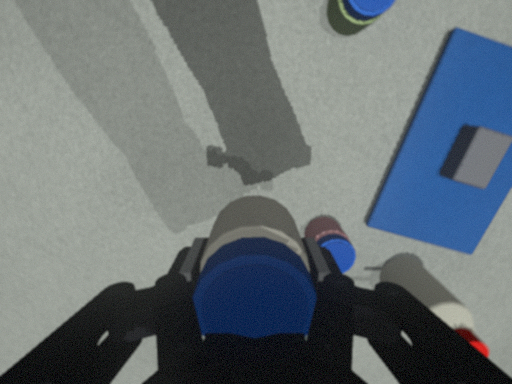

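Call:
{"fn": "play_rows", "kwargs": {"targets": [[[0.03, 0.03, -0.02], -1.2], [[0.07, 0.07, -0.037], -2.4], [[0.11, 0.115, -0.037], -3.6], [[0.15, 0.157, -0.037], -4.8], [[0.19, 0.199, -0.037], -6], [[0.23, 0.24, -0.037], -7.2], [[0.27, 0.281, -0.037], -8.4], [[0.31, 0.323, -0.037], -9.6], [[0.35, 0.365, -0.037], -10.8], [[0.385, 0.401, -0.037], -12]]}}

```text
t: 6.7
ee_pos: [0.5994, 0.1914, 0.2495]
tool_rot: [-0.901, 3.009, -0.0]
force: [0.2, -0.9, -2.0]
opening: 0.0509
```

Call:
{"fn": "play_rows", "kwargs": {"targets": [[[0, 0, 0], -1.2], [[0, 0, 0], -2.4], [[0, 0, 0], -3.6], [[0, 0, 0], -4.8], [[0, 0, 0], -5.8], [[0, 0, 0], -5.8]]}}

```text
t: 7.45
ee_pos: [0.5989, 0.1892, 0.2494]
tool_rot: [2.005, -2.418, -0.0]
force: [0.3, -0.7, -1.0]
opening: 0.0513
```

```bash
cat >> h.py <<'E'
BR=np.radians(-9.7); B=np.array([.584,.130])
def b(x,y,B=B,r=BR): return np.array(B)+[x*np.cos(r)-y*np.sin(r), x*np.sin(r)+y*np.cos(r)]
E
python3 - <<'E'
from h import *
st()
o=ob();c=cams.capture("wrist"); save(c,"w3.png")
lm("wrist",["box_floor","shaker"])
to(*b(0,.062),.09,-9.7)
E
```

```text
t 7.45 pos [0.5989 0.1892 0.2494] F [ 0.3 -0.7 -1. ] tq [-0.002  0.004 -0.008] op 0.0513 j [ 0.31  0.44  0.17  1.31  0.   -1.08]
wrist box_floor [(0.61, [0.5835, 0.1285, 0.075])]
wrist shaker [(0.76, [0.5844, 0.1243, 0.0001])]
shift [-0.001, 0.0049, 0.1594] roll -0.115 (or 22.385) j6now -1.08 j1 0.31 | jawyaw now 169.4 tilt [-0.0, 0.0, -1.0]
```

View pics/w3.png

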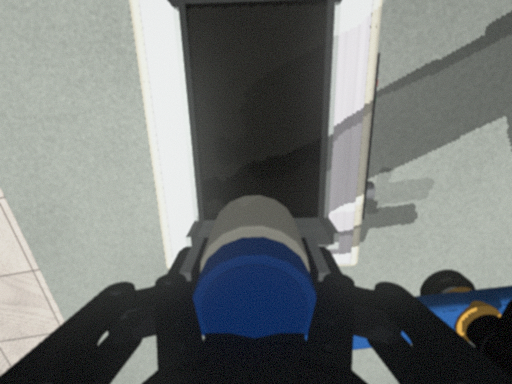

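Call:
{"fn": "play_rows", "kwargs": {"targets": [[[-0.001, 0.005, 0.04], 0], [[-0.001, 0.005, 0.08], 0], [[-0.001, 0.005, 0.12], 0], [[-0.001, 0.005, 0.145], 0], [[-0.001, 0.005, 0.155], 0], [[-0.001, 0.005, 0.16], 0], [[-0.001, 0.005, 0.16], 0]]}}

```text
t: 8.48
ee_pos: [0.5951, 0.1914, 0.0902]
tool_rot: [-2.008, 2.414, -0.001]
force: [-0.1, 0.3, -1.8]
opening: 0.0506
```

```bash
python3 - <<'E'
from h import *
st()
c=cams.capture("scene"); save(c,"s2.png",(240,100,420,270),4)
E
```

```text
t 8.47 pos [0.5951 0.1914 0.0902] F [-0.1  0.3 -1.8] tq [ 0.047 -0.039  0.034] op 0.0506 j [ 0.31  0.51 -0.12  0.93 -0.   -1.08]
```

View pics/s2.png

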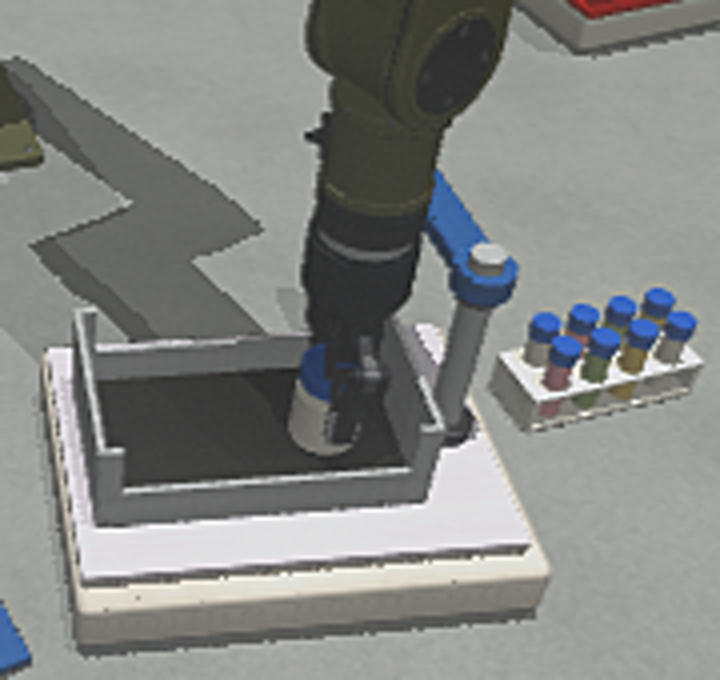

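Call:
{"fn": "play_rows", "kwargs": {"targets": [[[0, 0, 0.001], 0], [[0, 0, 0.002], 0], [[0, 0, 0.002], 0]]}}

```text
t: 8.9
ee_pos: [0.5952, 0.1914, 0.0891]
tool_rot: [-2.008, 2.413, -0.001]
force: [0.1, -1.0, 5.0]
opening: 0.0507
```

Call:
{"fn": "play_rows", "kwargs": {"targets": [[[0, 0, 0], 0], [[0, 0, 0], 0], [[0, 0, 0], 0], [[0, 0, 0], 0], [[0, 0, -0.03], 0], [[0, 0, -0.07], 0], [[0, 0, -0.11], 0], [[0, 0, -0.16], 0], [[0, 0, -0.16], 0]], "hand": 0.085}}

```text
t: 10.02
ee_pos: [0.597, 0.192, 0.2522]
tool_rot: [-2.004, 2.408, -0.005]
force: [1.1, 0.6, -0.1]
opening: 0.0851
```

```bash
python3 - <<'E'
from h import *
st()
o=ob();c=cams.capture("wrist"); save(c,"w4.png")
lm("wrist",["jar0_center","box_floor"])
c=cams.capture("scene"); save(c,"s3.png");lm("scene",["jar0_center","jar2_center","jar3_center"])
c=cams.capture("side"); lm("side",["jar0_center","jar2_center","jar3_center"])
to(.4265,-.1265,.22,-9.7)
E
```

```text
t 10.03 pos [0.597  0.192  0.2522] F [ 1.1  0.6 -0.1] tq [ 0.033 -0.015  0.01 ] op 0.0851 j [ 0.31  0.43  0.17  1.3   0.   -1.08]
wrist jar0_center []
wrist box_floor [(0.58, [0.5814, 0.1317, 0.0736])]
scene jar0_center [(0.85, [0.5973, 0.1861, 0.111])]
scene jar2_center [(0.6, [0.4297, -0.1263, 0.0317])]
scene jar3_center [(0.69, [0.5411, -0.3739, 0.0323])]
side jar0_center [(0.67, [0.595, 0.1865, 0.1067])]
side jar2_center [(0.51, [0.43, -0.1293, 0.0328])]
side jar3_center [(0.56, [0.5455, -0.3747, 0.031])]
shift [0.3427, 0.1071, 0.027] roll -0.096 (or 22.404) j6now -1.08 j1 0.31 | jawyaw now 169.5 tilt [-0.001, -0.0, -1.0]
```

View pics/w4.png

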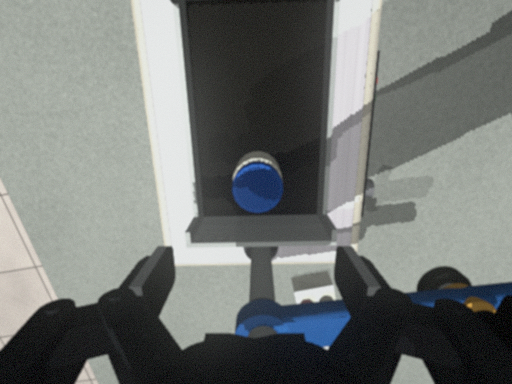

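View pics/s3.png

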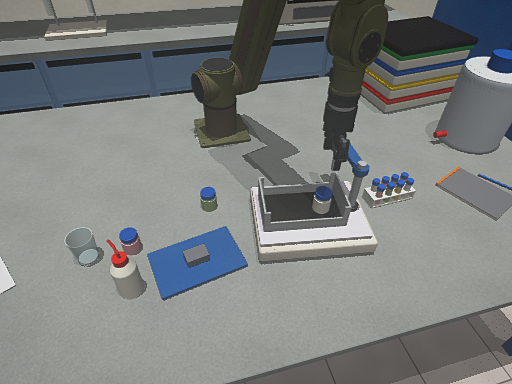

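Call:
{"fn": "play_rows", "kwargs": {"targets": [[[0.04, 0.013, 0], 0], [[0.1, 0.03, 0], 0], [[0.155, 0.047, 0.01], 0], [[0.21, 0.065, 0.02], 0], [[0.26, 0.08, 0.05], 0], [[0.31, 0.095, 0.09], 0], [[0.343, 0.106, 0.125], 0], [[0.343, 0.106, 0.15], 0], [[0.343, 0.106, 0.15], 0]]}}

```text
t: 11.7
ee_pos: [0.4258, -0.1268, 0.0959]
tool_rot: [2.007, -2.414, -0.006]
force: [0.3, 0.2, 1.1]
opening: 0.0852
```

```bash
python3 - <<'E'
from h import *
st()
c=cams.capture("wrist"); save(c,"w5.png")
o=ob()
lm("wrist",["jar2_center"])
for d in cams.silhouettes("wrist","jar2_center")[:1]:
    m=d["region"]; print(d["conf"],cv2.boundingRect(m.astype(np.uint8)))
to(.428,-.1275,.012,-9.7)
print(proj(c,[[.428,-.1275,.066],[.428,-.1275,0.032]],o))
E
```

```text
t 11.70 pos [ 0.4258 -0.1268  0.0959] F [0.3 0.2 1.1] tq [-0.     0.01  -0.008] op 0.0852 j [-0.29  0.24 -0.56  0.78  0.   -1.68]
wrist jar2_center []
0.65 (215, 171, 72, 89)
shift [0.0008, 0.0012, 0.0864] roll -0.091 (or 22.409) j6now -1.68 j1 -0.29 | jawyaw now 169.6 tilt [0.002, -0.001, -1.0]
[[255.70922529 226.19171023]
 [255.4871503  208.89555698]]
```

View pics/w5.png

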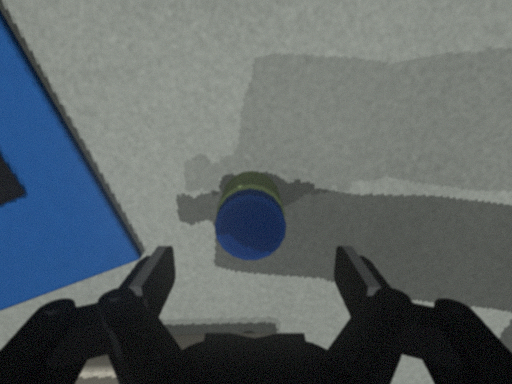

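Call:
{"fn": "play_rows", "kwargs": {"targets": [[[0, 0, 0.03], 0], [[0, 0, 0.06], 0], [[0, 0, 0.085], 0], [[0, 0, 0.085], 0]]}}

```text
t: 12.35
ee_pos: [0.4277, -0.1263, 0.0121]
tool_rot: [2.01, -2.413, -0.002]
force: [-0.5, 0.3, 0.4]
opening: 0.085
```

Call:
{"fn": "play_rows", "kwargs": {"targets": [[[0, 0, 0], 0], [[0, 0, 0], 0], [[0, 0, 0], 0], [[0, 0, 0], 0], [[0, 0, 0], 0], [[0, 0, 0], 0]], "hand": 0.0}}

```text
t: 13.1
ee_pos: [0.4293, -0.1272, 0.0139]
tool_rot: [-2.008, 2.413, -0.004]
force: [-0.2, 0.9, 5.3]
opening: 0.051
```

Call:
{"fn": "play_rows", "kwargs": {"targets": [[[0, 0, -0.05], 0], [[0, 0, -0.1], 0], [[0, 0, -0.15], 0], [[0, 0, -0.2], 0], [[0, 0, -0.23], 0], [[0, 0, -0.23], 0]]}}

```text
t: 13.85
ee_pos: [0.4296, -0.1274, 0.2452]
tool_rot: [-2.007, 2.412, -0.009]
force: [0.2, 0.8, -2.5]
opening: 0.0508
```

```bash
python3 - <<'E'
from h import *
st()
to(*b(0,-.008),.24,-9.7)
E
```

```text
t 13.85 pos [ 0.4296 -0.1274  0.2452] F [ 0.2  0.8 -2.5] tq [-0.004 -0.012 -0.059] op 0.0508 j [-0.29  0.12 -0.28  1.16 -0.   -1.68]
shift [-0.2732, -0.1052, 0.0057] roll -0.096 (or 22.404) j6now -1.68 j1 -0.29 | jawyaw now 169.5 tilt [0.006, -0.002, -1.0]
```

Call:
{"fn": "play_rows", "kwargs": {"targets": [[[-0.03, -0.012, 0], 0], [[-0.075, -0.029, 0], 0], [[-0.12, -0.046, 0], 0], [[-0.165, -0.064, 0], 0], [[-0.21, -0.081, 0], 0], [[-0.25, -0.096, 0.005], 0], [[-0.275, -0.105, 0.005], 0], [[-0.275, -0.105, 0.005], 0]]}}

```text
t: 14.85
ee_pos: [0.5808, 0.126, 0.2349]
tool_rot: [2.011, -2.41, -0.002]
force: [0.0, -0.4, -2.1]
opening: 0.051
```

```bash
python3 - <<'E'
from h import *
st()
c=cams.capture("wrist"); save(c,"w6.png")
to(*b(0,-.010),.09,-9.7)
E
```

```text
t 14.85 pos [0.5808 0.126  0.2349] F [ 0.  -0.4 -2.1] tq [-0.057  0.001  0.022] op 0.0510 j [ 0.21  0.38  0.05  1.24  0.   -1.18]
shift [0.0039, -0.0034, 0.1453] roll -0.086 (or 22.414) j6now -1.18 j1 0.21 | jawyaw now 169.6 tilt [-0.003, -0.001, -1.0]
```

View pics/w6.png

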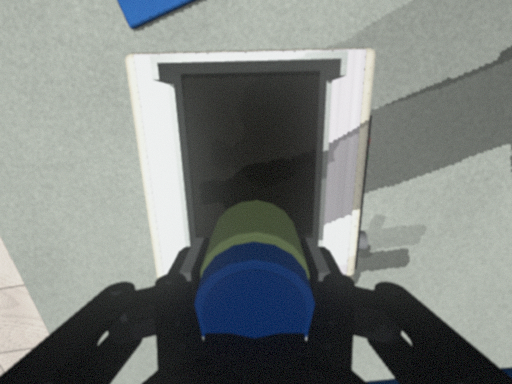

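Call:
{"fn": "play_rows", "kwargs": {"targets": [[[0.004, -0.003, 0.04], 0], [[0.004, -0.003, 0.08], 0], [[0.004, -0.003, 0.12], 0], [[0.004, -0.003, 0.14], 0], [[0.004, -0.003, 0.146], 0], [[0.004, -0.003, 0.147], 0]]}}

```text
t: 15.65
ee_pos: [0.583, 0.1193, 0.0904]
tool_rot: [2.008, -2.415, -0.0]
force: [0.4, -0.1, -2.1]
opening: 0.051
```

Call:
{"fn": "play_rows", "kwargs": {"targets": [[[0, 0, 0], 0], [[0, 0, 0], 0], [[0, 0, 0], 0], [[0, 0, 0], 0], [[0, 0, -0.03], 0], [[0, 0, -0.07], 0], [[0, 0, -0.11], 0], [[0, 0, -0.15], 0], [[0, 0, -0.18], 0], [[0, 0, -0.18], 0]], "hand": 0.085}}

```text
t: 16.9
ee_pos: [0.5849, 0.1204, 0.2732]
tool_rot: [-2.006, 2.411, -0.004]
force: [0.5, 0.2, -0.6]
opening: 0.0851
```

```bash
python3 - <<'E'
from h import *
st()
o=ob();print(o["ee_pos"],o["tool_rot"])
c=cams.capture("wrist"); save(c,"w7.png");save(c,"w7z.png",(100,0,400,225),2.6)
c=cams.capture("scene"); save(c,"s4.png");lm("scene",["jar3_center","jar2_center"])
c=cams.capture("side"); lm("side",["jar3_center"])
to(.544,-.374,.22,-9.7)
E
```

```text
t 16.90 pos [0.5849 0.1204 0.2732] F [ 0.5  0.2 -0.6] tq [-0.012  0.062 -0.014] op 0.0851 j [ 0.2   0.37  0.13  1.33  0.   -1.19]
[0.58489969 0.1203759  0.27317625] [-2.00640197  2.41069074 -0.00430991]
scene jar3_center [(0.95, [0.5422, -0.3744, 0.0279])]
scene jar2_center [(0.94, [0.584, 0.1185, 0.1078])]
side jar3_center [(0.69, [0.5429, -0.3748, 0.0303]), (0.34, [0.584, 0.1321, 0.0032])]
shift [0.4925, -0.052, 0.0491] roll -0.096 (or 22.404) j6now -1.19 j1 0.20 | jawyaw now 169.5 tilt [-0.003, -0.001, -1.0]
```

View pics/w7z.png

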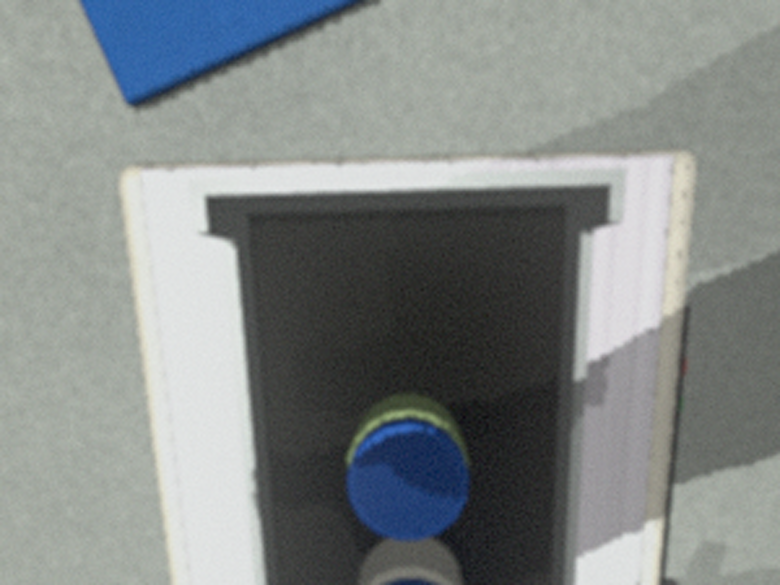

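View pics/s4.png

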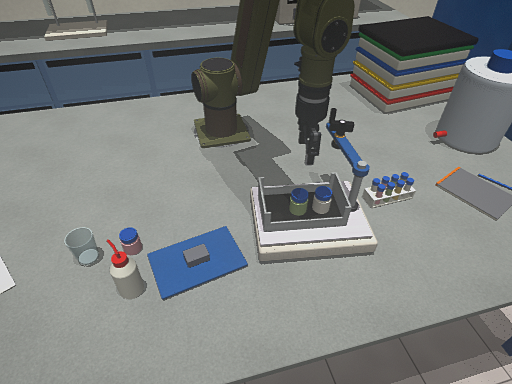

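Call:
{"fn": "play_rows", "kwargs": {"targets": [[[0.04, -0.004, 0], 0], [[0.1, -0.01, 0], 0], [[0.16, -0.017, 0], 0], [[0.22, -0.023, 0], 0], [[0.28, -0.03, 0.02], 0], [[0.34, -0.036, 0.05], 0], [[0.4, -0.042, 0.08], 0], [[0.455, -0.048, 0.11], 0], [[0.493, -0.05, 0.15], 0], [[0.493, -0.05, 0.16], 0]]}}

```text
t: 18.45
ee_pos: [0.5398, -0.3756, 0.1057]
tool_rot: [2.003, -2.418, -0.01]
force: [0.2, 1.2, 0.4]
opening: 0.0851
```

```bash
python3 - <<'E'
from h import *
st()
o=dict(ee_pos=np.array([0.58489969,0.1203759,0.27317625]),tool_rot=np.array([-2.00640197,2.41069074,-0.00430991]))
c=cams.capture("wrist"); save(c,"w8.png")
p=np.array([[205,197],[610,185]])/2.6+[100,0]
w=ray(c,p,.146,o)[:,:2]; d=w[0]-w[1]; print(w,np.linalg.norm(d),np.degrees(np.arctan2(d[1],d[0])))
p=np.array([[122,167],[693,153]])/2.6+[100,0]
w=ray(c,p,.056,o)[:,:2]; d=w[0]-w[1]; print(w,np.linalg.norm(d),np.degrees(np.arctan2(d[1],d[0])))
to(.5425,-.3745,.013,-9.7)
o=ob(); print(proj(c,[[.5425,-.3745,.066]],o))
E
```

```text
t 18.45 pos [ 0.5398 -0.3756  0.1057] F [0.2 1.2 0.4] tq [ 0.048  0.019 -0.019] op 0.0851 j [-0.61  0.56  0.    1.02 -0.   -1.99]
[[0.63521641 0.00455071]
 [0.49728498 0.02620001]] 0.13962009154315547 -8.920197576051704
[[ 0.69041231 -0.02767315]
 [ 0.43442499  0.01387271]] 0.2593367871896865 -9.218528398261885
shift [0.0004, -0.0033, 0.0923] roll -0.116 (or 22.384) j6now -1.99 j1 -0.61 | jawyaw now 169.4 tilt [-0.006, 0.004, -1.0]
[[252.71900627 221.89497234]]
```

View pics/w8.png

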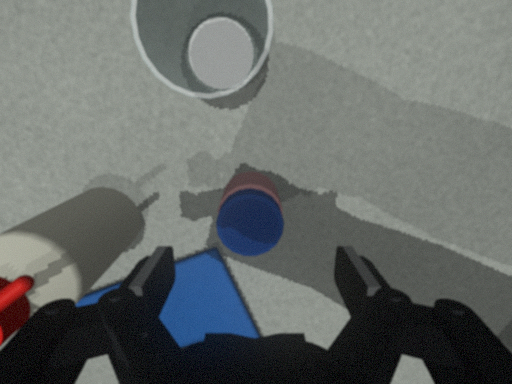

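```bash
python3 - <<'E'
from h import *
o=ob();c=cams.capture("wrist")
print(ray(c,[[215,250],[172,262],[258,334]],.015,o).round(3))
M=R.from_rotvec(o["tool_rot"]).as_matrix()
# pad corners when lowered at z=.015
for y in (-.043,-.057):
  for x in (-.013,.013): 
    P=np.array([.5425,-.3745,.015])+M[:,0]*x+M[:,1]*y; P[2]=.015; print(P.round(3),proj(c,P,o).round(0))
E
```

```text
[[ 0.587 -0.332  0.015]
 [ 0.63  -0.327  0.015]
 [ 0.565 -0.227  0.015]]
[ 0.587 -0.37   0.015] [[205. 213.]]
[ 0.582 -0.395  0.015] [[203. 185.]]
[ 0.601 -0.372  0.015] [[189. 213.]]
[ 0.596 -0.398  0.015] [[187. 185.]]
```

Call:
{"fn": "play_rows", "kwargs": {"targets": [[[0, -0.002, 0.03], 0], [[0, -0.002, 0.06], 0], [[0, -0.002, 0.085], 0], [[0, -0.002, 0.092], 0], [[0, -0.002, 0.092], 0]]}}

```text
t: 19.18
ee_pos: [0.5456, -0.3735, 0.0192]
tool_rot: [-2.011, 2.413, -0.001]
force: [0.1, 0.7, 0.2]
opening: 0.0853
```

Call:
{"fn": "play_rows", "kwargs": {"targets": [[[0, 0, 0], 0], [[0, 0, 0], 0], [[0, 0, 0], 0], [[0, 0, 0], 0], [[0, 0, 0], 0], [[0, 0, 0], 0]], "hand": 0.0}}

```text
t: 19.92
ee_pos: [0.5457, -0.3748, 0.0199]
tool_rot: [-2.009, 2.414, -0.004]
force: [-0.7, 0.9, 6.2]
opening: 0.0506
```

Call:
{"fn": "play_rows", "kwargs": {"targets": [[[0, 0, -0.05], 0], [[0, 0, -0.1], 0], [[0, 0, -0.15], 0], [[0, 0, -0.2], 0], [[0, 0, -0.23], 0], [[0, 0, -0.23], 0]]}}

```text
t: 20.68
ee_pos: [0.5462, -0.3753, 0.2515]
tool_rot: [-2.008, 2.414, -0.009]
force: [0.5, 0.1, -1.8]
opening: 0.051
```

```bash
sed -i 's/radians(-9.7); B=np.array(\[.584,.130\])/radians(-9.2); B=np.array([.5845,.1305])/' h.py; python3 - <<'E'
from h import *
st()
to(*b(0,-.076),.24,-9.2)
E
```

```text
t 20.68 pos [ 0.5462 -0.3753  0.2515] F [ 0.5  0.1 -1.8] tq [-0.004 -0.022 -0.016] op 0.0510 j [-0.6   0.5   0.28  1.35  0.   -1.99]
shift [-0.4284, 0.0527, 0.0101] roll -0.160 (or 22.340) j6now -1.99 j1 -0.60 | jawyaw now 169.5 tilt [0.005, -0.003, -1.0]
```

Call:
{"fn": "play_rows", "kwargs": {"targets": [[[-0.03, 0.004, 0], 0], [[-0.08, 0.01, 0], 0], [[-0.13, 0.016, 0], 0], [[-0.18, 0.022, 0], 0], [[-0.23, 0.028, 0], 0], [[-0.28, 0.034, 0], 0], [[-0.33, 0.041, 0], 0], [[-0.38, 0.047, 0], 0], [[-0.428, 0.053, 0], -0.16], [[-0.428, 0.053, 0], -0.16]]}}

```text
t: 21.92
ee_pos: [0.5694, 0.0593, 0.2461]
tool_rot: [2.041, -2.385, -0.004]
force: [0.3, -0.6, -1.4]
opening: 0.0508
```

```bash
python3 - <<'E'
from h import *
st()
c=cams.capture("wrist"); save(c,"w9.png")
to(*b(0,-.076),.096,-9.2)
E
```

```text
t 21.93 pos [0.5694 0.0593 0.2461] F [ 0.3 -0.6 -1.4] tq [-0.085 -0.007  0.03 ] op 0.0508 j [ 0.1   0.34  0.01  1.25  0.   -1.31]
shift [0.0014, -0.0037, 0.1503] roll 0.022 (or -22.478) j6now -1.31 j1 0.10 | jawyaw now 171.0 tilt [-0.003, -0.001, -1.0]
```

View pics/w9.png

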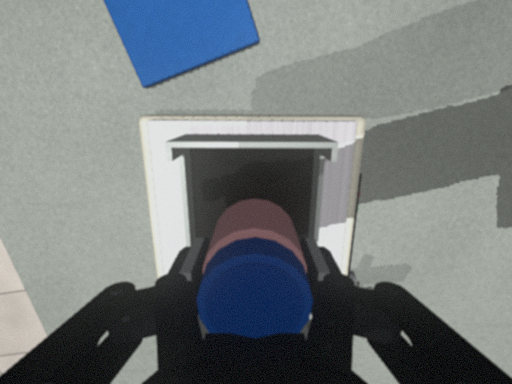

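Call:
{"fn": "play_rows", "kwargs": {"targets": [[[0.001, -0.003, 0.04], 0], [[0.001, -0.003, 0.08], 0], [[0.001, -0.003, 0.12], 0], [[0.001, -0.003, 0.145], 0], [[0.001, -0.003, 0.15], 0], [[0.001, -0.003, 0.151], 0], [[0.001, -0.003, 0.151], 0]]}}

```text
t: 22.85
ee_pos: [0.5743, 0.0545, 0.0985]
tool_rot: [-2.035, 2.391, -0.002]
force: [0.8, 0.4, -0.6]
opening: 0.0508
```

```bash
python3 - <<'E'
from h import *
st()
c=cams.capture("scene"); save(c,"s5.png",(240,100,420,270),4)
E
```

```text
t 22.85 pos [0.5743 0.0545 0.0985] F [ 0.8  0.4 -0.6] tq [0.048 0.026 0.006] op 0.0508 j [ 0.09  0.43 -0.24  0.89 -0.   -1.32]
```

View pics/s5.png

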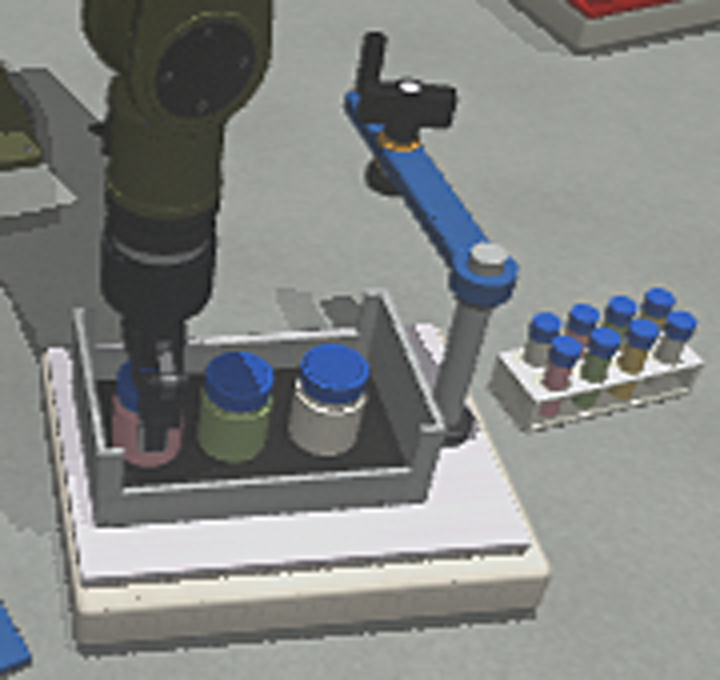

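Everything is in place. I lower a few mm more, until the jar touches the floor, then release.

Call:
{"fn": "play_rows", "kwargs": {"targets": [[[0, 0, 0.002], 0], [[0, 0, 0.0035], 0], [[0, 0, 0.0035], 0]]}}

```text
t: 23.28
ee_pos: [0.5738, 0.0549, 0.0949]
tool_rot: [-2.036, 2.391, -0.002]
force: [-0.7, -0.9, 4.6]
opening: 0.051
```

```bash
python3 -c "
from h import *
st()"
```

```text
t 23.27 pos [0.5738 0.0549 0.0949] F [-0.7 -0.9  4.6] tq [-0.098  0.311  0.005] op 0.0510 j [ 0.1   0.43 -0.25  0.89 -0.   -1.32]
```

Call:
{"fn": "play_rows", "kwargs": {"targets": [[[0, 0, 0], 0], [[0, 0, 0], 0], [[0, 0, 0], 0], [[0, 0, -0.03], 0], [[0, 0, -0.07], 0], [[0, 0, -0.1], 0], [[0, 0, -0.1], 0]], "hand": 0.085}}

```text
t: 24.15
ee_pos: [0.5753, 0.055, 0.1964]
tool_rot: [-2.033, 2.389, -0.005]
force: [-1.0, 0.4, -0.1]
opening: 0.0852
```

Call:
{"fn": "play_rows", "kwargs": {"targets": [[[0, 0, 0], 0], [[0, 0, 0], 0], [[0, 0, 0], 0], [[0, 0, 0.01], 0], [[0, 0, 0.02], 0], [[0, 0, 0.03], 0], [[0, 0, 0.035], 0], [[0, 0, 0.04], 0], [[0, 0, 0.04], 0]], "hand": 0.0}}

```text
t: 25.28
ee_pos: [0.5731, 0.0547, 0.1535]
tool_rot: [2.036, -2.392, -0.001]
force: [0.4, -0.5, 0.5]
opening: 0.0002
```

```bash
python3 - <<'E'
from h import *
st()
c=cams.capture("wrist"); save(c,"w10.png")
c=cams.capture("scene"); lm("scene",["jar0_center","jar2_center","jar3_center"]);save(c,"s6.png",(240,100,420,270),4)
to(.5735,.055,.144)
E
```

```text
t 25.27 pos [0.5731 0.0547 0.1535] F [ 0.4 -0.5  0.5] tq [ 0.032  0.    -0.007] op 0.0002 j [ 0.1   0.39 -0.16  1.03 -0.   -1.32]
scene jar0_center [(0.67, [0.5937, 0.1872, 0.1111]), (0.16, [0.5446, -0.4935, -0.0039])]
scene jar2_center [(0.7, [0.5832, 0.1185, 0.1081]), (0.58, [0.5811, 0.1283, 0.0012])]
scene jar3_center [(0.86, [0.574, 0.0564, 0.1034])]
shift [-0.0002, 0.0001, 0.0102]  | jawyaw now 170.8 tilt [0.001, 0.0, -1.0]
```

View pics/w10.png

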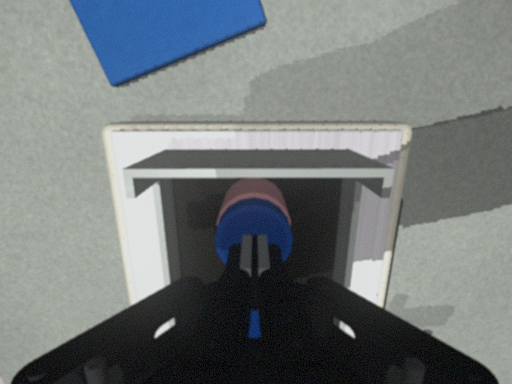

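View pics/s6.png

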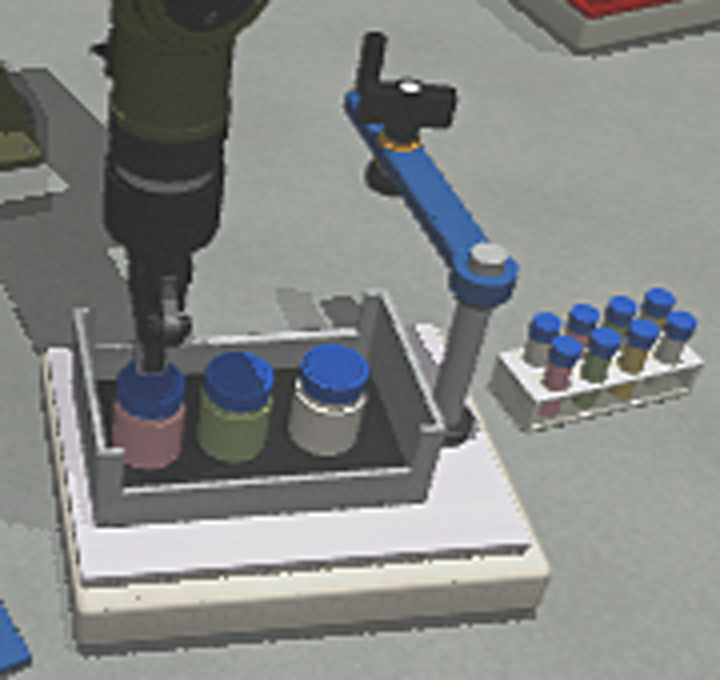

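Call:
{"fn": "play_rows", "kwargs": {"targets": [[[0, 0, 0.006], 0], [[0, 0, 0.009], 0], [[0, 0, 0.011], 0], [[0, 0, 0.012], 0], [[0, 0, 0.013], 0], [[0, 0, 0.014], 0], [[0, 0, 0.015], 0], [[0, 0, 0.015], 0]]}}

```text
t: 26.52
ee_pos: [0.5732, 0.0548, 0.1402]
tool_rot: [-2.036, 2.392, -0.001]
force: [-2.9, -0.2, 8.5]
opening: 0.0001
```

Call:
{"fn": "play_rows", "kwargs": {"targets": [[[0, 0, 0.001], 0], [[0, 0, 0.002], 0], [[0, 0, 0.002], 0]]}}

```text
t: 26.9
ee_pos: [0.5733, 0.0548, 0.139]
tool_rot: [-2.036, 2.391, -0.001]
force: [-4.9, -0.3, 12.3]
opening: 0.0002
```

Call:
{"fn": "play_rows", "kwargs": {"targets": [[[0, 0, 0.001], 0], [[0, 0, 0.002], 0], [[0, 0, 0.002], 0]]}}

```text
t: 27.28
ee_pos: [0.5735, 0.0547, 0.1389]
tool_rot: [-2.035, 2.39, -0.003]
force: [-7.6, -1.1, 23.5]
opening: 0.0004
```

Call:
{"fn": "play_rows", "kwargs": {"targets": [[[0, 0, 0.001], 0], [[0, 0, 0.002], 0], [[0, 0, 0.002], 0]]}}

```text
t: 27.65
ee_pos: [0.5736, 0.0547, 0.1388]
tool_rot: [-2.034, 2.389, -0.004]
force: [-10.7, -1.8, 33.0]
opening: 0.0
```

Call:
{"fn": "play_rows", "kwargs": {"targets": [[[0, 0, -0.015], 0], [[0, 0, -0.025], 0], [[0, 0, -0.025], 0]]}}

```text
t: 28.02
ee_pos: [0.574, 0.0549, 0.1583]
tool_rot: [-2.036, 2.391, -0.001]
force: [0.2, -0.7, 1.4]
opening: 0.0002
```

```bash
python3 - <<'E'
from h import *
st();to(.5835,.119,.146); to(.595,.1885,.146)
E
```

```text
t 28.02 pos [0.574  0.0549 0.1583] F [ 0.2 -0.7  1.4] tq [0.02  0.011 0.004] op 0.0002 j [ 0.1   0.39 -0.15  1.04  0.   -1.32]
shift [-0.0648, 0.0009, 0.0123]  | jawyaw now 170.8 tilt [0.001, 0.0, -1.0]
shift [-0.1353, 0.0007, 0.0124]  | jawyaw now 170.8 tilt [0.001, 0.0, -1.0]
```

Call:
{"fn": "play_rows", "kwargs": {"targets": [[[-0.033, 0.0, -0.005], 0], [[-0.064, 0.001, -0.005], 0], [[-0.064, 0.001, 0.0], 0], [[-0.064, 0.001, 0.01], 0], [[-0.064, 0.001, 0.013], 0], [[-0.064, 0.001, 0.015], 0], [[-0.064, 0.001, 0.017], 0], [[-0.064, 0.001, 0.019], 0], [[-0.064, 0.001, 0.021], 0], [[-0.064, 0.001, 0.021], 0]]}}

```text
t: 29.28
ee_pos: [0.5825, 0.1174, 0.139]
tool_rot: [-2.035, 2.392, -0.002]
force: [-4.6, -1.3, 10.9]
opening: -0.0003
```

Call:
{"fn": "play_rows", "kwargs": {"targets": [[[0, 0, 0.001], 0], [[0, 0, 0.002], 0], [[0, 0, 0.002], 0]]}}

```text
t: 29.65
ee_pos: [0.5826, 0.1174, 0.1389]
tool_rot: [-2.034, 2.391, -0.003]
force: [-8.2, -3.0, 19.6]
opening: 0.0005
```

Call:
{"fn": "play_rows", "kwargs": {"targets": [[[0, 0, 0.001], 0], [[0, 0, 0.002], 0], [[0, 0, 0.002], 0]]}}

```text
t: 30.02
ee_pos: [0.5827, 0.1174, 0.1389]
tool_rot: [-2.033, 2.39, -0.004]
force: [-10.1, -2.1, 29.9]
opening: 0.0001
```

Call:
{"fn": "play_rows", "kwargs": {"targets": [[[0, 0, -0.015], 0], [[0, 0, -0.027], 0], [[-0.035, 0, -0.027], 0], [[-0.071, 0, -0.027], 0], [[-0.071, 0, -0.02], 0], [[-0.071, 0, -0.012], 0], [[-0.071, 0, -0.009], 0], [[-0.071, 0, -0.006], 0], [[-0.071, 0, -0.003], 0], [[-0.071, 0, -0.002], 0]]}}

```text
t: 31.28
ee_pos: [0.5939, 0.1879, 0.1389]
tool_rot: [-2.033, 2.391, 0.0]
force: [-8.1, -0.5, 25.3]
opening: 0.0002
```

Call:
{"fn": "play_rows", "kwargs": {"targets": [[[0, 0, 0.001], 0], [[0, 0, 0.002], 0], [[0, 0, 0.002], 0]]}}

```text
t: 31.65
ee_pos: [0.594, 0.1879, 0.1388]
tool_rot: [-2.032, 2.39, -0.001]
force: [-9.5, -0.4, 29.7]
opening: 0.0001
```

```bash
python3 -c "
from h import *
st()"
```

```text
t 31.65 pos [0.594  0.1879 0.1388] F [-9.5 -0.4 29.7] tq [-0.199  2.042  0.016] op 0.0001 j [ 0.31  0.47 -0.06  1.03  0.   -1.1 ]
```

Call:
{"fn": "play_rows", "kwargs": {"targets": [[[0, 0, -0.04], 0], [[0, 0, -0.09], 0], [[0, 0, -0.13], 0], [[0.06, 0, -0.13], 0], [[0.06, 0, -0.13], 0]], "hand": 0.085}}

```text
t: 32.28
ee_pos: [0.5834, 0.1249, 0.2633]
tool_rot: [2.029, -2.397, 0.001]
force: [-0.8, 0.5, -0.5]
opening: 0.0848
```

```bash
python3 - <<'E'
from h import *
st();to(.638,-.1975,.2,11)
E
```

```text
t 32.27 pos [0.5834 0.1249 0.2633] F [-0.8  0.5 -0.5] tq [ 0.056 -0.042  0.063] op 0.0848 j [ 0.21  0.38  0.12  1.31 -0.   -1.19]
shift [0.3089, -0.107, 0.0638] roll -2.561 (or 19.939) j6now -1.19 j1 0.21 | jawyaw now 170.5 tilt [-0.0, -0.001, -1.0]
```

Call:
{"fn": "play_rows", "kwargs": {"targets": [[[0.05, -0.017, 0], -0.5], [[0.105, -0.036, 0], -1], [[0.16, -0.055, 0], -1.5], [[0.215, -0.074, 0.02], -2], [[0.27, -0.094, 0.045], -2.5], [[0.309, -0.107, 0.064], -2.6], [[0.309, -0.107, 0.064], -2.6], [[0.309, -0.107, 0.064], -2.6]]}}

```text
t: 33.28
ee_pos: [0.64, -0.1929, 0.1983]
tool_rot: [-2.434, 1.986, 0.003]
force: [0.1, 1.2, 0.1]
opening: 0.0852
```

```bash
python3 - <<'E'
from h import *
st()
o=ob();c=cams.capture("wrist"); save(c,"w11.png")
lm("wrist",["lid_block","lid"])
for d in cams.silhouettes("wrist","lid")[:1]:
    m=d["region"].astype(np.uint8); print(d["conf"],cv2.boundingRect(m))
m=np.zeros(1)
E
```

```text
t 33.27 pos [ 0.64   -0.1929  0.1983] F [0.1 1.2 0.1] tq [0.007 0.033 0.034] op 0.0852 j [-0.29  0.53  0.19  1.24  0.   -2.07]
wrist lid_block [(0.62, [0.6355, -0.1996, 0.0335])]
wrist lid [(0.9, [0.6398, -0.2021, 0.0005])]
0.77 (185, 58, 146, 204)
```

View pics/w11.png

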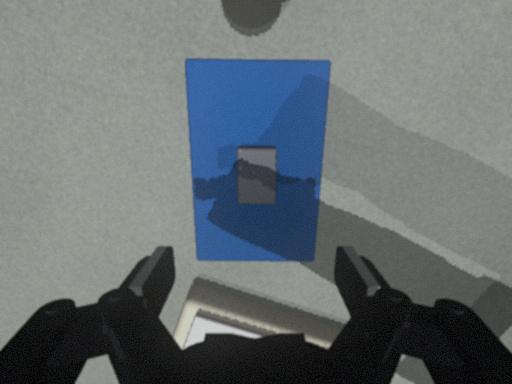

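```bash
python3 - <<'E'
from h import *
c=cams.capture("wrist"); o=ob(); st()
w=ray(c,[[186,59],[330,62],[315,261],[197,261]],.015,o)[:,:2]; print(w.round(4),w.mean(0))
for i,j in ((1,0),(2,3)): d=w[j]-w[i]; print(np.linalg.norm(d),np.degrees(np.arctan2(d[1],d[0])))
for i,j in ((0,3),(1,2)): d=w[j]-w[i]; print(np.linalg.norm(d),np.degrees(np.arctan2(d[1],d[0]))-90)
w=ray(c,[[238,148],[276,148],[276,204],[239,204]],.043,o)[:,:2]; print(w.round(4),w.mean(0),np.linalg.norm(w[0]-w[1]),np.linalg.norm(w[0]-w[3]))
to(.639,-.1985,.018,11)
E
```

```text
t 33.52 pos [ 0.6409 -0.192   0.1997] F [0.6 0.8 0.3] tq [ 0.016 -0.043  0.009] op 0.0851 j [-0.29  0.52  0.19  1.24  0.   -2.07]
[[ 0.7408 -0.3024]
 [ 0.5887 -0.3309]
 [ 0.5396 -0.0936]
 [ 0.6943 -0.0612]] [ 0.64081003 -0.19703898]
0.15473392247989481 10.617838643973997
0.1580369602084932 11.8072486898674
0.24561519497694106 10.913766218071103
0.24237392441585726 11.690554338113714
[[ 0.6675 -0.2245]
 [ 0.6275 -0.2328]
 [ 0.6131 -0.1707]
 [ 0.6546 -0.1621]] [ 0.64069638 -0.19751293] 0.040862470814184135 0.0637523378843262
shift [0.0059, 0.0034, 0.1817] roll 0.088 (or -22.412) j6now -2.07 j1 -0.29 | jawyaw now -168.3 tilt [0.001, -0.0, -1.0]
```

Call:
{"fn": "play_rows", "kwargs": {"targets": [[[0.005, 0.002, 0.05], 0.05], [[0.005, 0.002, 0.1], 0.05], [[0.005, 0.002, 0.14], 0.05], [[0.005, 0.002, 0.17], 0.05], [[0.005, 0.002, 0.18], 0.05], [[0.005, 0.002, 0.18], 0.05]], "squeeze": 60}}

```text
t: 34.28
ee_pos: [0.6398, -0.198, 0.019]
tool_rot: [2.428, -1.993, -0.0]
force: [0.2, 0.5, 0.4]
opening: 0.0847
```

```bash
python3 - <<'E'
from h import *
st()
c=cams.capture("wrist"); save(c,"w12.png")
to(.6405,-.1975,.018,11.3)
E
```

```text
t 34.27 pos [ 0.6398 -0.198   0.019 ] F [0.2 0.5 0.4] tq [-0.006  0.004  0.035] op 0.0847 j [-0.3   0.65 -0.08  0.84  0.   -2.07]
shift [-0.0008, -0.0001, 0.002] roll -0.007 (or 22.493) j6now -2.07 j1 -0.30 | jawyaw now -168.8 tilt [0.002, -0.0, -1.0]
```

View pics/w12.png

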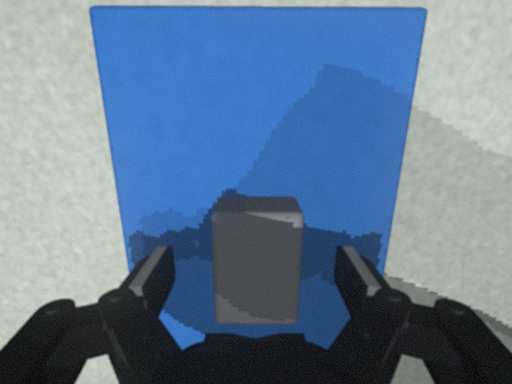

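The block (columns 213–300) is centred between the fingers and square to them, so I close on it.

Call:
{"fn": "play_rows", "kwargs": {"targets": [[[0, 0, 0], 0], [[0, 0, 0], 0], [[0, 0, 0], 0], [[0, 0, 0], 0], [[0, 0, 0], 0], [[0, 0, 0], 0], [[0, 0, 0], 0]], "hand": 0.0}}

```text
t: 35.2
ee_pos: [0.6403, -0.1988, 0.0202]
tool_rot: [-2.427, 1.994, -0.003]
force: [-0.2, 0.3, 5.5]
opening: 0.043
```

Call:
{"fn": "play_rows", "kwargs": {"targets": [[[0, 0, -0.01], 0], [[0, 0, -0.03], 0], [[0, 0, -0.06], 0], [[0, 0, -0.1], 0], [[0, 0, -0.14], 0], [[0, 0, -0.18], 0], [[0, 0, -0.22], 0], [[0, 0, -0.25], 0], [[0, 0, -0.25], 0]]}}

```text
t: 36.33
ee_pos: [0.6408, -0.1988, 0.2713]
tool_rot: [-2.426, 1.993, -0.007]
force: [0.4, 0.9, -3.7]
opening: 0.0425
```

```bash
python3 - <<'E'
from h import *
st()
c=cams.capture("wrist"); save(c,"w13.png")
c=cams.capture("scene"); save(c,"s7.png")
to(*b(0,0),.26,-9.1)
E
```

```text
t 36.33 pos [ 0.6408 -0.1988  0.2713] F [ 0.4  0.9 -3.7] tq [-0.008 -0.048  0.005] op 0.0425 j [-0.3   0.51  0.36  1.41  0.   -2.07]
shift [-0.3331, -0.0103, 0.0077] roll 2.539 (or -19.961) j6now -2.07 j1 -0.30 | jawyaw now -168.8 tilt [-0.002, 0.001, -1.0]
```

View pics/s7.png

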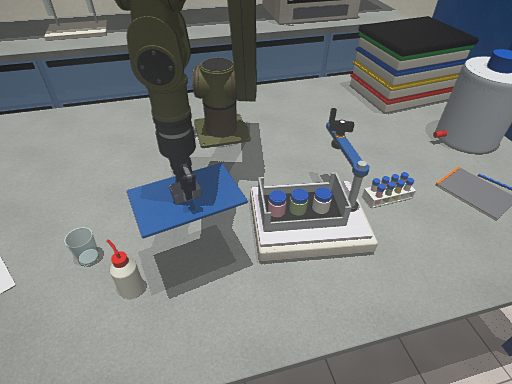

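```bash
python3 - <<'E'
from h import *
im=cv2.imread("pics/w10.png"); cv2.imwrite("pics/w10z.png",cv2.resize(im[110:210,90:420],None,fx=2.4,fy=2.4,interpolation=cv2.INTER_CUBIC))
c=cams.capture("wrist")
o=dict(ee_pos=np.array([.5733,.0549,.1542]),tool_rot=np.array([2.036,-2.392,-.001]))
# predictions for model
for Bc in ((.5845,.1305),):
  for r in (-9.2,):
    P=[list(b(x,y,Bc,np.radians(r)))+[z] for x,y,z in ((.075,-.12,.146),(-.075,-.12,.146),(.075,-.115,.146),(-.075,-.115,.146),(.075,-.12,.07),(-.075,-.12,.07),(.135,-.14,.056),(-.135,-.14,.056))]
    print(((proj(c,P,o)-[90,110])*2.4).round(0).tolist())
E
```

```text
[[83.0, 151.0], [729.0, 151.0], [86.0, 172.0], [725.0, 172.0], [182.0, 101.0], [622.0, 101.0], [19.0, 38.0], [785.0, 39.0]]
```

View pics/w10z.png

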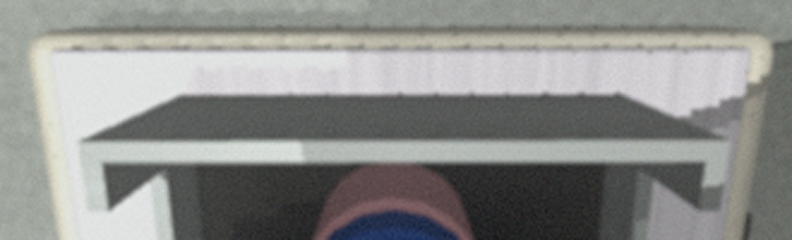

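```bash
sed -i 's/^BR=.*/BR=np.radians(-9.2); B=np.array([.5842,.1292])/' h.py; python3 - <<'E'
from h import *
to(*b(0,-.008),.27,-9.1)
E
```

```text
shift [-0.3242, -0.0074, -0.0028] roll 2.538 (or -19.962) j6now -2.07 j1 -0.30 | jawyaw now -168.8 tilt [-0.003, 0.001, -1.0]
```

Call:
{"fn": "play_rows", "kwargs": {"targets": [[[-0.02, 0, -0.02], 0.3], [[-0.055, -0.001, -0.02], 0.6], [[-0.095, -0.002, -0.02], 0.9], [[-0.135, -0.003, -0.02], 1.2], [[-0.175, -0.004, -0.02], 1.5], [[-0.215, -0.005, -0.02], 1.8], [[-0.255, -0.006, -0.02], 2.1], [[-0.29, -0.007, -0.02], 2.4], [[-0.315, -0.007, -0.02], 2.54], [[-0.324, -0.007, -0.02], 2.54]]}}

```text
t: 37.72
ee_pos: [0.5821, 0.1218, 0.2867]
tool_rot: [2.038, -2.386, -0.003]
force: [0.8, -0.4, -3.5]
opening: 0.0427
```

Call:
{"fn": "play_rows", "kwargs": {"targets": [[[0, 0, 0], 0], [[0, 0, 0], 0]]}}

```text
t: 37.98
ee_pos: [0.5835, 0.1197, 0.2883]
tool_rot: [2.036, -2.391, 0.0]
force: [0.5, -1.0, -2.9]
opening: 0.0422
```

```bash
python3 - <<'E'
from h import *
st()
c=cams.capture("wrist"); save(c,"w14.png")
c=cams.capture("scene"); save(c,"s8.png",(200,60,440,260),3)
o=ob(); print(o["tool_rot"])
to(*b(0,-.008),.205,-9.1)
E
```

```text
t 37.98 pos [0.5835 0.1197 0.2883] F [ 0.5 -1.  -2.9] tq [ 0.024 -0.027 -0.029] op 0.0422 j [ 0.2   0.37  0.17  1.37 -0.   -1.21]
[ 2.03627201e+00 -2.39184050e+00  2.93152514e-04]
shift [-0.0015, 0.001, 0.0837] roll -0.010 (or 22.490) j6now -1.21 j1 0.20 | jawyaw now 170.8 tilt [-0.0, -0.0, -1.0]
```

View pics/w14.png

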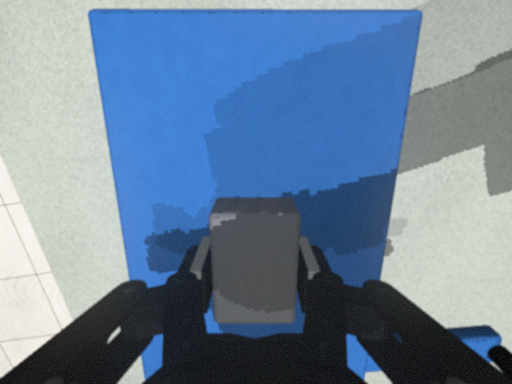

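View pics/s8.png

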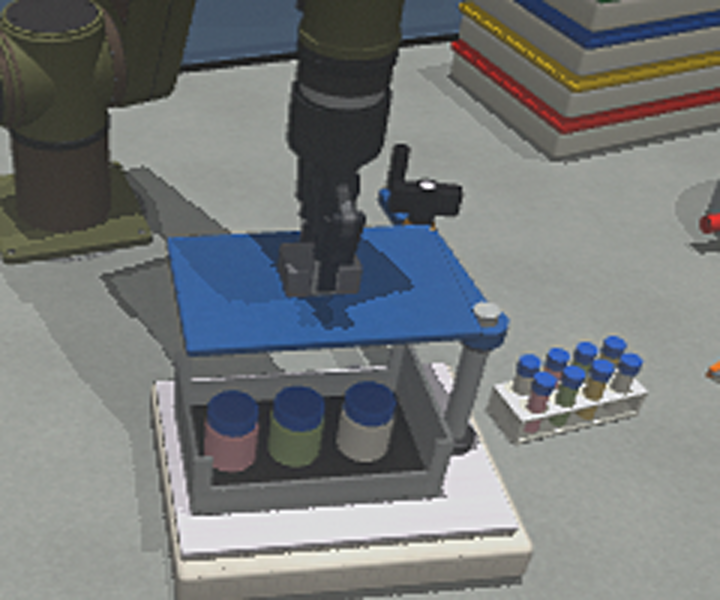

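Call:
{"fn": "play_rows", "kwargs": {"targets": [[[-0.001, 0.001, 0.02], 0], [[-0.001, 0.001, 0.04], 0], [[-0.001, 0.001, 0.06], 0], [[-0.001, 0.001, 0.075], 0], [[-0.001, 0.001, 0.084], 0], [[-0.001, 0.001, 0.084], 0], [[-0.001, 0.001, 0.084], 0]]}}

```text
t: 38.95
ee_pos: [0.5832, 0.1219, 0.2056]
tool_rot: [-2.037, 2.39, -0.001]
force: [0.6, -0.4, -3.5]
opening: 0.0432
```

```bash
python3 - <<'E'
from h import *
st()
c=cams.capture("wrist"); save(c,"w15.png")
c=cams.capture("scene"); save(c,"s9.png",(240,100,420,270),4)
c=cams.capture("side"); save(c,"d9.png",(160,180,300,300),4)
to(*b(0,-.001),.175,-9.1)
E
```

```text
t 38.95 pos [0.5832 0.1219 0.2056] F [ 0.6 -0.4 -3.5] tq [-0.002  0.045  0.012] op 0.0432 j [ 0.21  0.39 -0.01  1.17  0.   -1.21]
shift [-0.0062, 0.0001, 0.0306] roll -0.000 (or 22.500) j6now -1.21 j1 0.21 | jawyaw now 170.9 tilt [0.001, 0.0, -1.0]
```

View pics/s9.png

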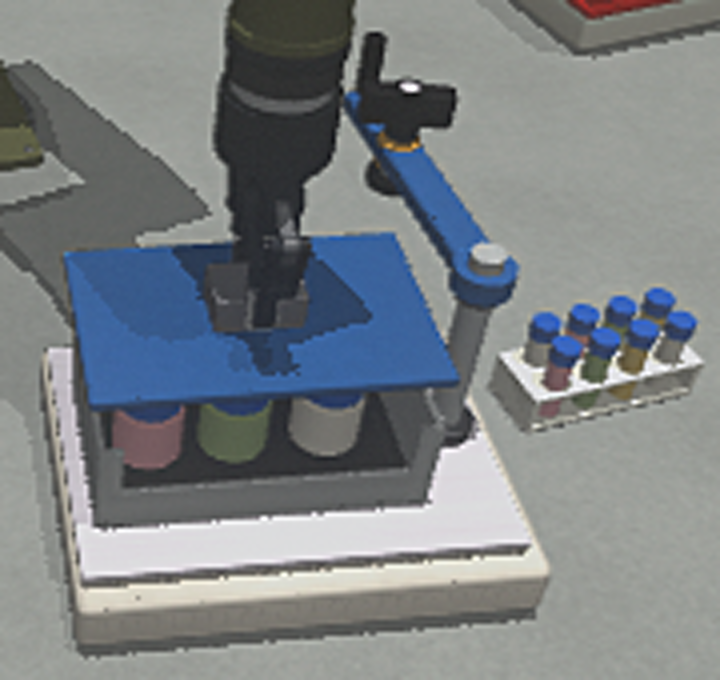

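View pics/d9.png

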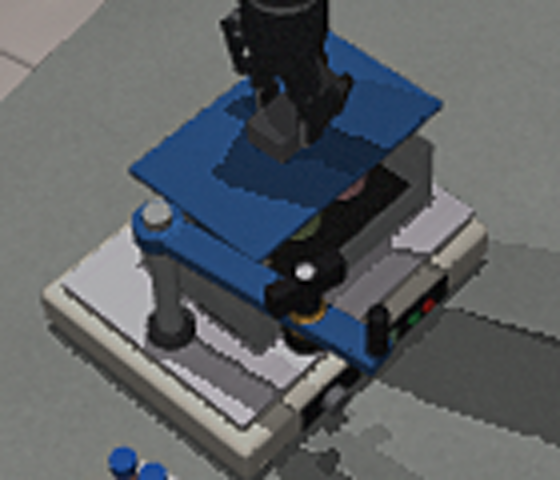

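```bash
python3 - <<'E'
from h import *
from scipy.optimize import least_squares
c=cams.capture("scene"); s=cams.capture("side")
def fit(cam,a,L):
    def P(v): r=R.from_euler('z',v[2]).as_matrix(); return L@r.T+[v[0],v[1],0]
    r=least_squares(lambda v:(proj(cam,P(v))-a).ravel(),[.583,.13,-.15]); return r.x[:2].round(4),np.degrees(r.x[2]).round(2),r.fun.round(1)
a=np.array([[76,311],[97,455],[388,291],[443,428]])/4+[240,100]
L=np.array([[-75,-120,146],[75,-120,146],[-75,120,146],[75,120,146]])/1000
print("box scene",fit(c,a,L))
a=np.array([[66,257],[94,401],[393,235],[456,381]])/4+[240,100]
L=np.array([[-79,-123,201],[79,-123,201],[-79,123,201],[79,123,201]])/1000
print("lid scene",fit(c,a,L))
a=np.array([[441,103],[262,258],[131,168]])/4+[160,180]
print("lid side",fit(s,a,L[[0,2,3]]))
b2=np.array([[311,72],[434,148]])/4+[160,180]
print("box side",fit(s,b2,np.array([[75,-120,146],[-75,-120,146]])/1000))
E
```

```text
box scene (array([0.5859, 0.1287]), np.float64(-9.42), array([-0.7, -0.7,  0.1, -0.1, -0.3, -0.3,  0.8,  0.7]))
lid scene (array([0.5888, 0.1225]), np.float64(-9.16), array([-1. , -1.4, -1.3,  1.2,  0.6, -0.7,  1.7, -0.2]))
lid side (array([0.5794, 0.1234]), np.float64(-8.38), array([ 1. , -1.1, -0.4,  0.9, -0.5, -0.1]))
box side (array([0.5748, 0.1368]), np.float64(-7.34), array([ 0.1,  0.2, -0.1, -0.1]))
```

Call:
{"fn": "play_rows", "kwargs": {"targets": [[[-0.003, 0.001, 0.005], 0], [[-0.006, 0.001, 0.012], 0], [[-0.006, 0.001, 0.02], 0], [[-0.006, 0.001, 0.027], 0], [[-0.006, 0.001, 0.032], 0], [[-0.006, 0.001, 0.035], 0], [[-0.006, 0.001, 0.035], 0]]}}

```text
t: 40.08
ee_pos: [0.5825, 0.1278, 0.1696]
tool_rot: [2.038, -2.391, -0.0]
force: [-0.0, 0.0, -3.1]
opening: 0.0429
```

```bash
python3 - <<'E'
from h import *
st()
c=cams.capture("scene"); save(c,"s10.png",(240,100,420,270),4)
c=cams.capture("wrist"); save(c,"w16.png")
E
```

```text
t 40.08 pos [0.5825 0.1278 0.1696] F [-0.   0.  -3.1] tq [ 0.01  -0.011  0.002] op 0.0429 j [ 0.22  0.41 -0.07  1.08 -0.   -1.2 ]
```

View pics/s10.png

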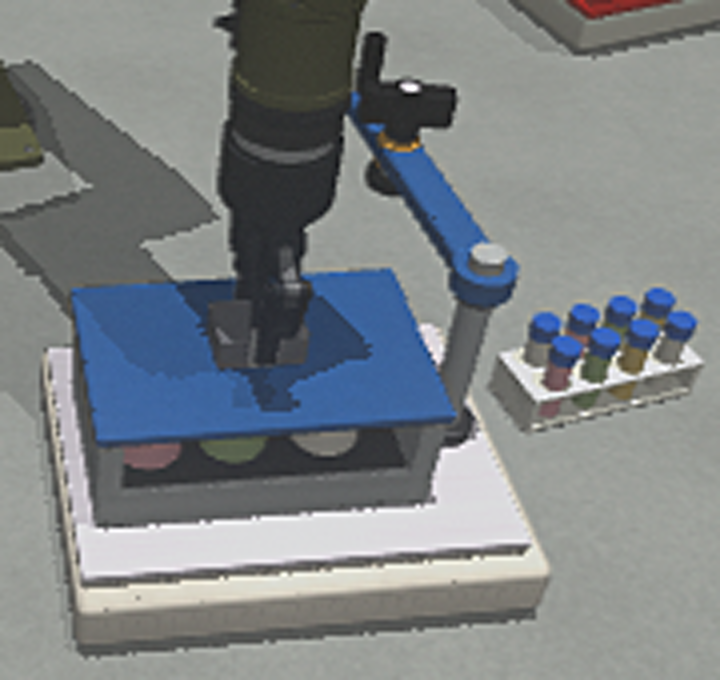

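Call:
{"fn": "play_rows", "kwargs": {"targets": [[[0, 0, 0.002], 0], [[0, 0, 0.004], 0], [[0, 0, 0.006], 0], [[0, 0, 0.007], 0], [[0, 0, 0.007], 0]]}}

```text
t: 40.8
ee_pos: [0.5825, 0.1279, 0.1627]
tool_rot: [2.038, -2.391, -0.0]
force: [-0.4, -0.4, -3.6]
opening: 0.043
```

Call:
{"fn": "play_rows", "kwargs": {"targets": [[[0, 0, 0.001], 0], [[0, 0, 0.002], 0], [[0, 0, 0.003], 0], [[0, 0, 0.003], 0]]}}

```text
t: 41.3
ee_pos: [0.5827, 0.128, 0.1612]
tool_rot: [-2.037, 2.39, -0.001]
force: [-3.1, 0.4, 5.1]
opening: 0.0426
```

```bash
python3 - <<'E'
from h import *
st()
E
```

```text
t 41.30 pos [0.5827 0.128  0.1612] F [-3.1  0.4  5.1] tq [-0.138  0.633 -0.007] op 0.0426 j [ 0.22  0.42 -0.09  1.06  0.   -1.2 ]
```

Call:
{"fn": "play_rows", "kwargs": {"targets": [[[0, 0, 0], 0], [[0, 0, 0], 0], [[0, 0, 0], 0], [[0, 0, 0], 0], [[0, 0, -0.03], 0], [[0, 0, -0.07], 0], [[0, 0, -0.12], 0], [[0, 0, -0.17], 0], [[0, 0, -0.17], 0]], "hand": 0.085}}

```text
t: 42.42
ee_pos: [0.5848, 0.1284, 0.3346]
tool_rot: [-2.033, 2.385, -0.007]
force: [0.1, -0.2, 0.4]
opening: 0.0844
```

```bash
python3 - <<'E'
from h import *
st()
for n in ["scene","side"]:
    c=cams.capture(n); lm(n,["lid_block","swing_pin","knob_grip","lid","clamp_foot"]); save(c,n+"11.png",(240,100,420,270) if n=="scene" else (160,180,300,300),4)
o=ob();c=cams.capture("wrist"); save(c,"w17.png")
E
```

```text
t 42.42 pos [0.5848 0.1284 0.3346] F [ 0.1 -0.2  0.4] tq [ 0.026 -0.02  -0.022] op 0.0844 j [ 0.22  0.37  0.29  1.48  0.   -1.2 ]
scene lid_block [(0.82, [0.5802, 0.1281, 0.1691])]
scene swing_pin [(0.71, [0.3847, 0.2912, 0.2541])]
scene knob_grip [(0.58, [0.4533, 0.289, 0.2564]), (0.47, [0.573, 0.0544, 0.1068])]
scene lid [(0.86, [0.5822, 0.1277, 0.1433]), (0.7, [0.3854, 0.2905, 0.253]), (0.6, [0.5405, 0.4656, 0.0009])]
scene clamp_foot [(0.48, [0.451, 0.2901, 0.1864]), (0.41, [0.5831, 0.1316, 0.0007])]
side lid_block [(0.8, [0.5831, 0.1324, 0.1723])]
side swing_pin [(0.78, [0.3801, 0.2919, 0.2544]), (0.31, [0.5814, 0.1296, 0.0734]), (0.21, [0.5873, 0.133, -0.0003])]
side knob_grip [(0.66, [0.4548, 0.2914, 0.2605])]
side lid [(0.58, [0.5808, 0.1299, 0.1396]), (0.42, [0.6046, 0.2852, 0.2202])]
side clamp_foot [(0.44, [0.4511, 0.2894, 0.1877])]
```

View pics/scene11.png

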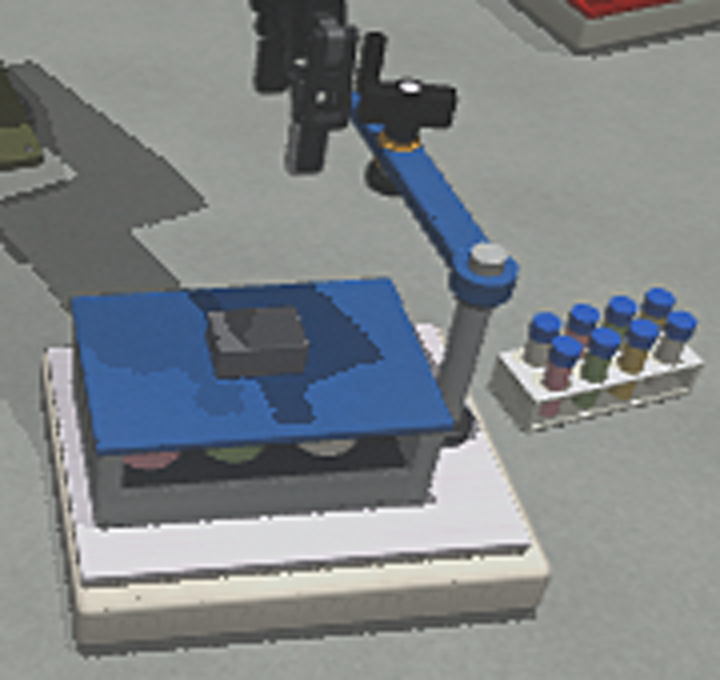

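View pics/w17.png

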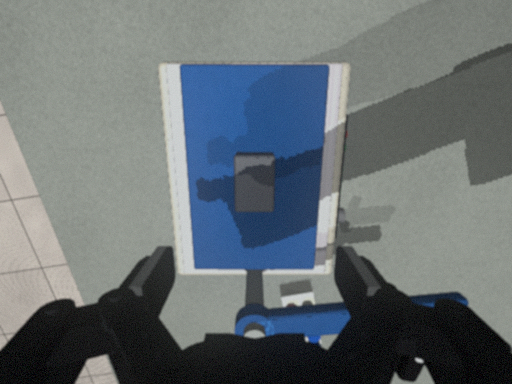

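View pics/side11.png

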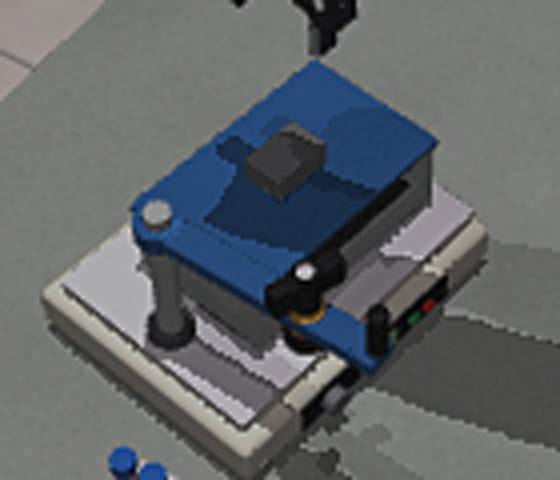

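```bash
python3 - <<'E'
from h import *
st();to(.3825,.2915,.315,88)
E
```

```text
t 43.08 pos [0.5826 0.1279 0.3296] F [-0.5 -0.5 -0.1] tq [ 0.01  -0.004  0.046] op 0.0848 j [ 0.22  0.37  0.28  1.48  0.   -1.2 ]
shift [-0.1298, 0.2234, 0.0146] roll 10.362 (or -12.138) j6now -1.20 j1 0.22 | jawyaw now 170.9 tilt [-0.0, -0.0, -1.0]
```

Call:
{"fn": "play_rows", "kwargs": {"targets": [[[-0.013, 0.022, 0], 1.1], [[-0.03, 0.05, 0], 2.3], [[-0.045, 0.077, 0], 3.5], [[-0.06, 0.105, 0.005], 4.7], [[-0.075, 0.13, 0.01], 5.9], [[-0.09, 0.157, 0.015], 7.1], [[-0.105, 0.183, 0.015], 8.3], [[-0.12, 0.208, 0.015], 9.4], [[-0.13, 0.223, 0.015], 10.4], [[-0.13, 0.223, 0.015], 10.4]]}}

```text
t: 44.32
ee_pos: [0.3824, 0.2921, 0.315]
tool_rot: [0.057, 3.141, 0.0]
force: [0.5, -0.3, -0.3]
opening: 0.0854
```

```bash
python3 - <<'E'
from h import *
st()
c=cams.capture("wrist"); save(c,"w18.png"); o=ob()
lm("wrist",["swing_pin","knob_grip","column_axis"])
print(proj(c,[[.3825,.2915,.277],[.3825,.2915,.254]],o))
to(.3825,.2915,.234,88)
E
```

```text
t 44.33 pos [0.3824 0.2921 0.315 ] F [ 0.5 -0.3 -0.3] tq [-0.003 -0.003 -0.027] op 0.0854 j [ 0.65  0.16 -0.05  1.36 -0.    0.69]
wrist swing_pin [(0.59, [0.383, 0.2946, 0.2536])]
wrist knob_grip [(0.59, [0.4549, 0.2897, 0.2572])]
wrist column_axis []
[[254.54091251 219.66619662]
 [254.5059944  208.35028384]]
shift [0.0011, 0.0003, 0.0808] roll -0.035 (or 22.465) j6now 0.69 j1 0.65 | jawyaw now 87.7 tilt [0.0, -0.0, -1.0]
```

View pics/w18.png

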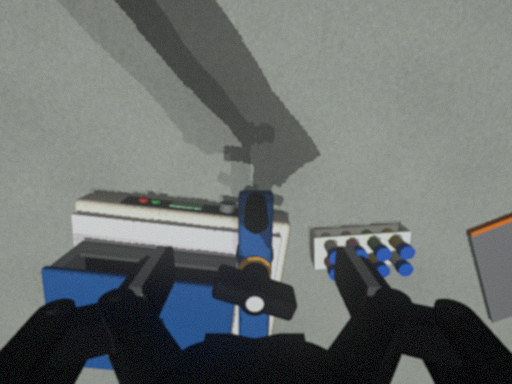

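Call:
{"fn": "play_rows", "kwargs": {"targets": [[[0.001, 0, 0.03], 0], [[0.001, 0, 0.06], 0], [[0.001, 0, 0.08], 0], [[0.001, 0, 0.08], 0]]}}

```text
t: 45.02
ee_pos: [0.3815, 0.2904, 0.2333]
tool_rot: [-0.064, -3.138, 0.004]
force: [-0.8, -0.6, -0.2]
opening: 0.085
```

Call:
{"fn": "play_rows", "kwargs": {"targets": [[[0, 0, 0], 0], [[0, 0, 0], 0], [[0, 0, 0], 0], [[0, 0, 0], 0], [[0, 0, 0], 0], [[0, 0, 0], 0], [[0, 0, 0], 0]], "hand": 0.022, "squeeze": 20}}

```text
t: 45.9
ee_pos: [0.382, 0.2917, 0.2348]
tool_rot: [-0.063, -3.141, 0.0]
force: [-0.1, -0.6, -0.7]
opening: 0.0222
```

```bash
cat > arc.py <<'E'
from h import *
import sys
C=b(0,.155); rad=.225
def arc(p0,a0,a1,n,rollgain=1):
    """waypoints in tool frame for arc from angle a0 to a1 deg about column"""
    o=ob(); M=R.from_rotvec(o["tool_rot"]).as_matrix()
    for k in range(1,n+1):
        a=a0+(a1-a0)*k/n
        P=np.array([*(C+rad*np.array([np.cos(np.radians(a)),np.sin(np.radians(a))])),p0])
        print(np.round(M.T@(P-o["ee_pos"]),4).tolist(), round(-(a-a0)/8,2))
E
python3 - <<'E'
from arc import *
st()
c=cams.capture("wrist"); save(c,"w19.png"); o=ob()
print(C); d=o["ee_pos"][:2]-C; a0=np.degrees(np.arctan2(d[1],d[0]))%360; print(a0,np.linalg.norm(d))
arc(.2345,a0,a0+40,9)
E
```

```text
t 45.90 pos [0.382  0.2917 0.2348] F [-0.1 -0.6 -0.7] tq [-0.003 -0.027 -0.028] op 0.0222 j [ 0.65  0.18 -0.23  1.16  0.    0.69]
[0.60898158 0.28220612]
177.61732942074497 0.22718803364236698
[-0.0028, -0.0174, 0.0003] -0.56
[-0.0048, -0.0348, 0.0003] -1.11
[-0.0082, -0.0519, 0.0003] -1.67
[-0.0128, -0.0687, 0.0003] -2.22
[-0.0188, -0.0851, 0.0003] -2.78
[-0.026, -0.101, 0.0003] -3.33
[-0.0344, -0.1163, 0.0003] -3.89
[-0.044, -0.1309, 0.0003] -4.44
[-0.0546, -0.1447, 0.0003] -5.0
```

View pics/w19.png

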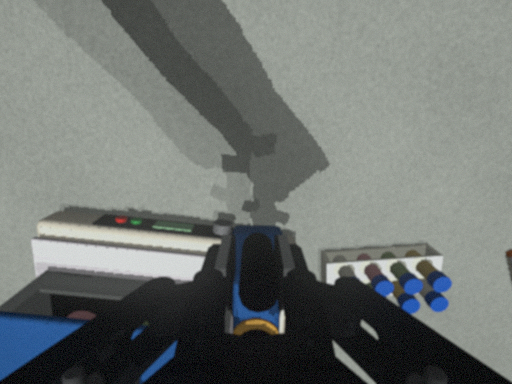

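Call:
{"fn": "play_rows", "kwargs": {"targets": [[[-0.001, -0.008, 0], -0.3], [[-0.003, -0.021, 0], -0.7], [[-0.006, -0.036, 0], -1.15], [[-0.009, -0.052, 0], -1.67], [[-0.013, -0.069, 0], -2.22], [[-0.019, -0.085, 0], -2.78], [[-0.026, -0.101, 0], -3.33], [[-0.034, -0.116, 0], -3.89], [[-0.044, -0.131, 0], -4.44], [[-0.055, -0.145, 0], -5.0]]}}

```text
t: 47.2
ee_pos: [0.431, 0.1444, 0.2349]
tool_rot: [1.019, -2.972, -0.002]
force: [0.2, 2.5, 1.0]
opening: 0.0222
```

```bash
python3 - <<'E'
from arc import *
st()
c=cams.capture("scene"); save(c,"s12.png",(200,60,440,260),3); o=ob()
lm("scene",["swing_pin"])
d=o["ee_pos"][:2]-C; a0=np.degrees(np.arctan2(d[1],d[0]))%360; print(a0,np.linalg.norm(d))
arc(.2345,a0,259.0,10)
E
```

```text
t 47.20 pos [0.431  0.1444 0.2349] F [0.2 2.5 1. ] tq [0.328 0.058 0.026] op 0.0222 j [ 0.32  0.14 -0.29  1.15  0.   -0.34]
scene swing_pin [(0.67, [0.4311, 0.1441, 0.2551])]
218.26166237472887 0.2247486866041706
[-0.0005, -0.0169, 0.0004] -0.51
[-0.0024, -0.0327, 0.0004] -1.02
[-0.0054, -0.0484, 0.0004] -1.53
[-0.0096, -0.0639, 0.0004] -2.04
[-0.0148, -0.079, 0.0004] -2.55
[-0.021, -0.0937, 0.0004] -3.06
[-0.0283, -0.108, 0.0005] -3.56
[-0.0366, -0.1216, 0.0005] -4.07
[-0.0459, -0.1347, 0.0005] -4.58
[-0.056, -0.1471, 0.0005] -5.09
```

View pics/s12.png

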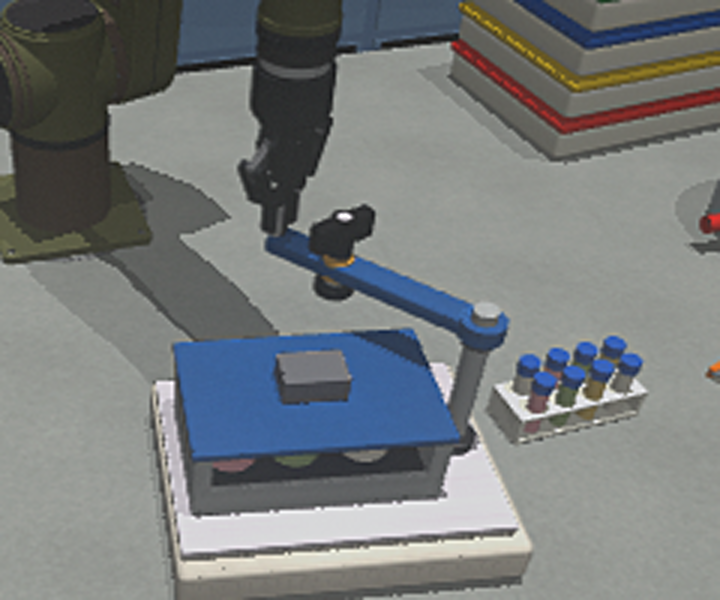

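Works well. I continue the swing.

Call:
{"fn": "play_rows", "kwargs": {"targets": [[[0, -0.012, 0], -0.4], [[-0.001, -0.028, 0], -0.9], [[-0.004, -0.044, 0], -1.4], [[-0.009, -0.06, 0], -1.95], [[-0.014, -0.076, 0], -2.45], [[-0.02, -0.091, 0], -2.95], [[-0.027, -0.106, 0], -3.5], [[-0.036, -0.12, 0], -4.0], [[-0.045, -0.133, 0], -4.5], [[-0.054, -0.145, 0], -5.0]]}}

```text
t: 48.55
ee_pos: [0.562, 0.0636, 0.2345]
tool_rot: [1.971, -2.445, -0.003]
force: [-1.5, 1.4, -0.3]
opening: 0.0219
```

```bash
python3 - <<'E'
from arc import *
st()
c=cams.capture("scene"); save(c,"s13.png",(200,60,440,260),3); o=ob()
lm("scene",["swing_pin","knob_grip"])
d=o["ee_pos"][:2]-C; a0=np.degrees(np.arctan2(d[1],d[0]))%360; print(a0,np.linalg.norm(d))
arc(.2345,a0,264.0,6)
E
```

```text
t 48.55 pos [0.562  0.0636 0.2345] F [-1.5  1.4 -0.3] tq [ 0.273  0.179 -0.053] op 0.0219 j [ 0.11  0.33 -0.03  1.21  0.   -1.25]
scene swing_pin [(0.73, [0.5615, 0.0574, 0.2543])]
scene knob_grip [(0.54, [0.5746, 0.1289, 0.257])]
258.46017299108144 0.2236324414852026
[0.0011, -0.0053, -0.0] -0.12
[0.0009, -0.0089, -0.0] -0.23
[0.0007, -0.0126, -0.0001] -0.35
[0.0005, -0.0162, -0.0001] -0.46
[0.0001, -0.0198, -0.0001] -0.58
[-0.0002, -0.0234, -0.0001] -0.69
```

View pics/s13.png

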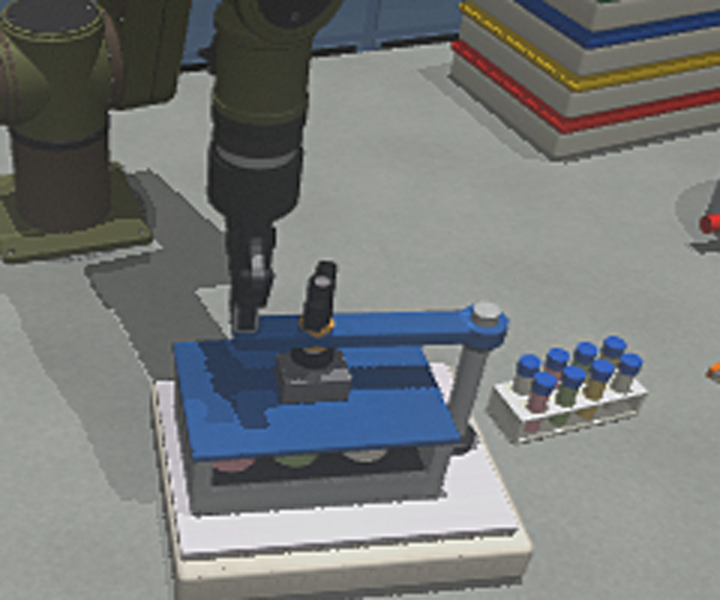

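Call:
{"fn": "play_rows", "kwargs": {"targets": [[[0, -0.004, 0], 0], [[0, -0.008, 0], -0.1], [[0, -0.01, 0], -0.1], [[0, -0.011, 0], -0.1], [[0, -0.011, 0], -0.1]]}}

```text
t: 49.32
ee_pos: [0.5733, 0.0605, 0.2348]
tool_rot: [-1.987, 2.433, -0.0]
force: [-0.5, 0.5, -0.1]
opening: 0.0219
```

Call:
{"fn": "play_rows", "kwargs": {"targets": [[[0, -0.001, 0], 0], [[0, -0.002, 0], 0], [[0, -0.003, 0], 0], [[0, -0.003, 0], 0]]}}

```text
t: 49.82
ee_pos: [0.5741, 0.0603, 0.2347]
tool_rot: [1.986, -2.431, -0.005]
force: [-6.4, 2.3, 3.1]
opening: 0.0223
```

Call:
{"fn": "play_rows", "kwargs": {"targets": [[[0, -0.001, 0], 0], [[0, -0.002, 0], 0], [[0, -0.002, 0], 0]]}}

```text
t: 50.2
ee_pos: [0.5741, 0.0603, 0.2347]
tool_rot: [1.985, -2.429, -0.01]
force: [-11.7, 3.5, 5.6]
opening: 0.0223
```

Call:
{"fn": "play_rows", "kwargs": {"targets": [[[0, 0.005, 0], 0], [[0, 0.007, 0], 0], [[0, 0.007, 0], 0]]}}

```text
t: 50.58
ee_pos: [0.5718, 0.0607, 0.235]
tool_rot: [-1.987, 2.432, -0.002]
force: [-1.0, -0.6, 0.2]
opening: 0.0222
```

```bash
python3 - <<'E'
from arc import *
st()
E
```

```text
t 50.58 pos [0.5718 0.0607 0.235 ] F [-1.  -0.6  0.2] tq [-0.024  0.024 -0.038] op 0.0222 j [ 0.11  0.34 -0.01  1.22 -0.   -1.26]
```

Call:
{"fn": "play_rows", "kwargs": {"targets": [[[0, 0, 0], 0], [[0, 0, 0], 0], [[0, 0, -0.03], 0], [[0, 0, -0.07], 0], [[-0.02, 0, -0.12], 0], [[-0.045, 0, -0.15], 0], [[-0.07, -0.001, -0.15], 0], [[-0.07, -0.001, -0.15], 0]], "hand": 0.045}}

```text
t: 51.58
ee_pos: [0.5869, 0.1306, 0.3846]
tool_rot: [-1.99, 2.43, -0.0]
force: [0.6, -0.6, -0.3]
opening: 0.0451
```

```bash
python3 - <<'E'
from arc import *
st()
c=cams.capture("wrist"); save(c,"w20.png",(130,80,380,280),3); o=ob();print(o["tool_rot"])
lm("wrist",["knob_grip","swing_pin","clamp_foot"])
c=cams.capture("side"); lm("side",["knob_grip","swing_pin","clamp_foot"]);save(c,"d20.png",(160,180,300,300),4)
c=cams.capture("scene"); lm("scene",["knob_grip","swing_pin","clamp_foot"]);save(c,"s20.png",(240,100,420,270),4)
E
```

```text
t 51.58 pos [0.5869 0.1306 0.3846] F [ 0.6 -0.6 -0.3] tq [-0.039  0.051  0.034] op 0.0451 j [ 0.22  0.4   0.46  1.63  0.   -1.15]
[ 1.98852878e+00 -2.43116093e+00  2.64355183e-04]
wrist knob_grip [(0.96, [0.5812, 0.1296, 0.2611])]
wrist swing_pin [(0.73, [0.5718, 0.057, 0.2522]), (0.52, [0.6082, 0.283, 0.2149])]
wrist clamp_foot []
side knob_grip [(0.47, [0.5852, 0.1321, 0.2564])]
side swing_pin [(0.95, [0.5704, 0.0584, 0.2518])]
side clamp_foot [(0.41, [0.5779, 0.1296, 0.1883]), (0.31, [0.544, 0.4661, -0.0012])]
scene knob_grip [(0.84, [0.5823, 0.1284, 0.2606]), (0.69, [0.5808, 0.129, 0.1402]), (0.33, [0.5974, 0.185, 0.1109])]
scene swing_pin [(0.72, [0.5803, 0.1314, 0.1889]), (0.69, [0.5712, 0.0563, 0.2538])]
scene clamp_foot [(0.51, [0.5832, 0.1328, 0.1893])]
```

View pics/w20.png

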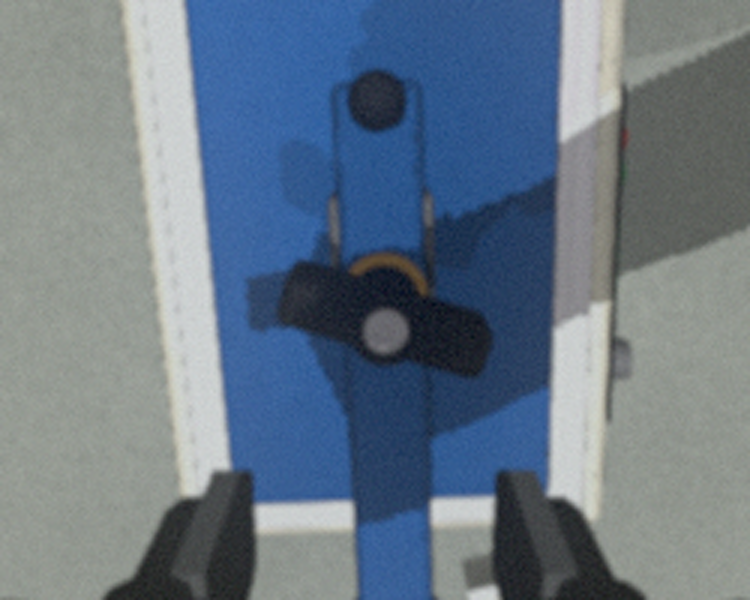

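View pics/s20.png

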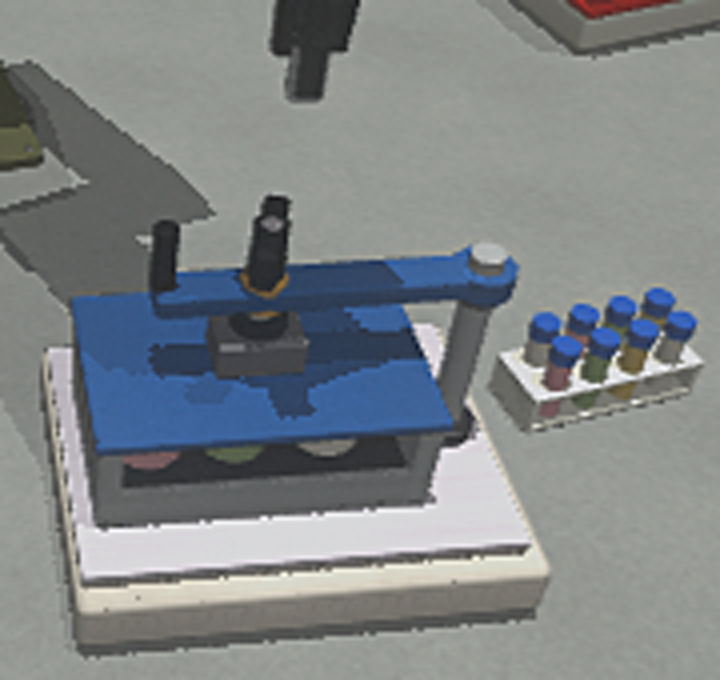

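View pics/d20.png

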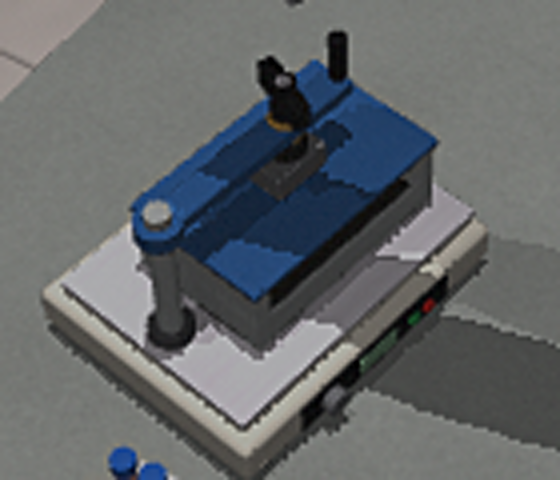

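```bash
python3 - <<'E'
from h import *
c=cams.capture("wrist"); o=ob(); st()
print(ray(c,[[385/3+130,330/3+80]],.277,o),ray(c,[[377/3+130,85/3+80]],.277,o))
p=np.array([[280,325],[475,376],[305,262],[490,318]])/3+[130,80]
w=ray(c,p,.270,o)[:,:2]
for i,j in((0,1),(2,3)): d=w[j]-w[i]; print(np.degrees(np.arctan2(d[1],d[0])),np.linalg.norm(d))
to(.5840,.1293,.30,62.9)
to(.5840,.1293,.25,62.9)
E
```

```text
t 52.23 pos [0.5862 0.1291 0.3848] F [-0.2 -0.1 -1.2] tq [ 0.027 -0.06  -0.071] op 0.0446 j [ 0.22  0.4   0.46  1.63 -0.   -1.15]
[[0.58357361 0.12586912 0.277     ]] [[0.57150572 0.0533959  0.277     ]]
153.1666764561196 0.06586636099058146
151.29625324435648 0.06180393691066255
shift [0.0003, 0.0022, 0.0848] roll -9.303 (or 13.197) j6now -1.15 j1 0.22 | jawyaw now 168.5 tilt [0.0, -0.0, -1.0]
shift [0.0003, 0.0022, 0.1348] roll -9.303 (or 13.197) j6now -1.15 j1 0.22 | jawyaw now 168.5 tilt [0.0, -0.0, -1.0]
```

Call:
{"fn": "play_rows", "kwargs": {"targets": [[[0, 0.002, 0.02], -1.2], [[0, 0.002, 0.04], -2.4], [[0, 0.002, 0.06], -3.6], [[0, 0.002, 0.07], -4.8], [[0, 0.002, 0.08], -6], [[0, 0.002, 0.08], -7.2], [[0, 0.002, 0.08], -8.4], [[0, 0.002, 0.08], -9.25], [[0, 0.002, 0.08], -9.25]]}}

```text
t: 53.35
ee_pos: [0.5843, 0.1297, 0.3048]
tool_rot: [-3.051, 0.749, -0.0]
force: [-0.2, -0.7, 0.7]
opening: 0.0451
```

```bash
python3 - <<'E'
from h import *
c=cams.capture("wrist"); o=ob(); st(); save(c,"w21.png",(100,100,400,330),2.5)
lm("wrist",["knob_grip"])
to(.5840,.129,.25,62.3)
E
```

```text
t 53.40 pos [0.5842 0.1297 0.3048] F [ 0.   0.4 -0.1] tq [ 0.016 -0.032  0.013] op 0.0451 j [ 0.22  0.38  0.22  1.42  0.   -2.44]
wrist knob_grip [(0.69, [0.5807, 0.1305, 0.2596]), (0.44, [0.6035, 0.2825, 0.2157])]
shift [0.0001, 0.0007, 0.0548] roll 0.011 (or -22.489) j6now -2.44 j1 0.22 | jawyaw now -117.6 tilt [-0.0, 0.0, -1.0]
```

View pics/w21.png

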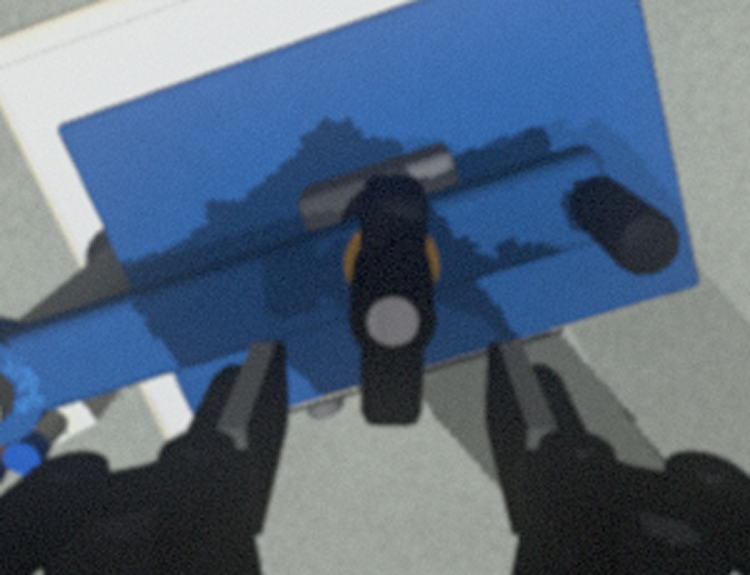

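Call:
{"fn": "play_rows", "kwargs": {"targets": [[[0, 0.001, 0.02], 0], [[0, 0.001, 0.04], 0], [[0, 0.001, 0.049], 0], [[0, 0.001, 0.049], 0]]}}

```text
t: 53.95
ee_pos: [0.5835, 0.1287, 0.2553]
tool_rot: [3.051, -0.748, -0.002]
force: [0.5, -0.5, 0.9]
opening: 0.0452
```

Call:
{"fn": "play_rows", "kwargs": {"targets": [[[0, 0, 0], 0], [[0, 0, 0], 0], [[0, 0, 0], 0], [[0, 0, 0], 0], [[0, 0, 0], 0], [[0, 0, 0], 0]], "hand": 0.0, "squeeze": 40}}

```text
t: 54.7
ee_pos: [0.5841, 0.1282, 0.257]
tool_rot: [3.051, -0.748, 0.003]
force: [-1.8, -3.0, 5.7]
opening: 0.0167
```

```bash
python3 - <<'E'
from h import *
st(); c=cams.capture("wrist"); save(c,"w22.png",(100,100,400,330),2.5)
c=cams.capture("scene"); save(c,"s22.png",(240,100,420,270),4)
E
```

```text
t 54.70 pos [0.5841 0.1282 0.257 ] F [-1.8 -3.   5.7] tq [-0.679  0.374 -0.032] op 0.0167 j [ 0.22  0.38  0.1   1.29 -0.   -2.44]
```

View pics/w22.png

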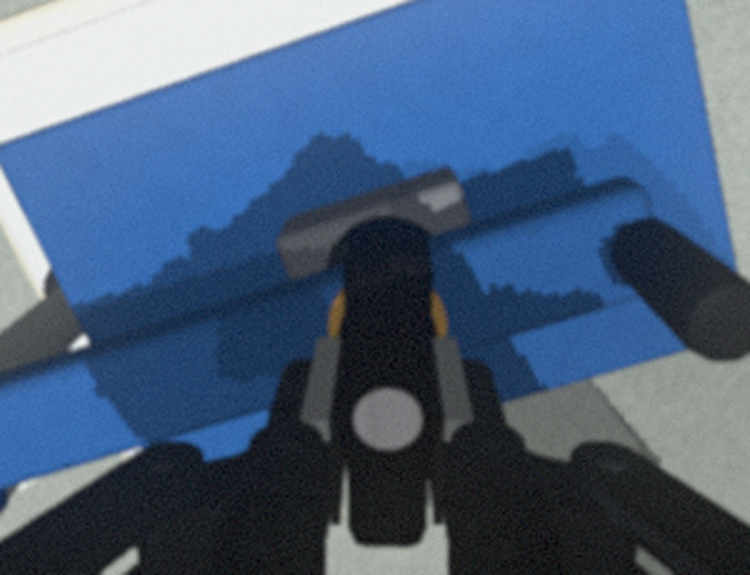

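View pics/s22.png

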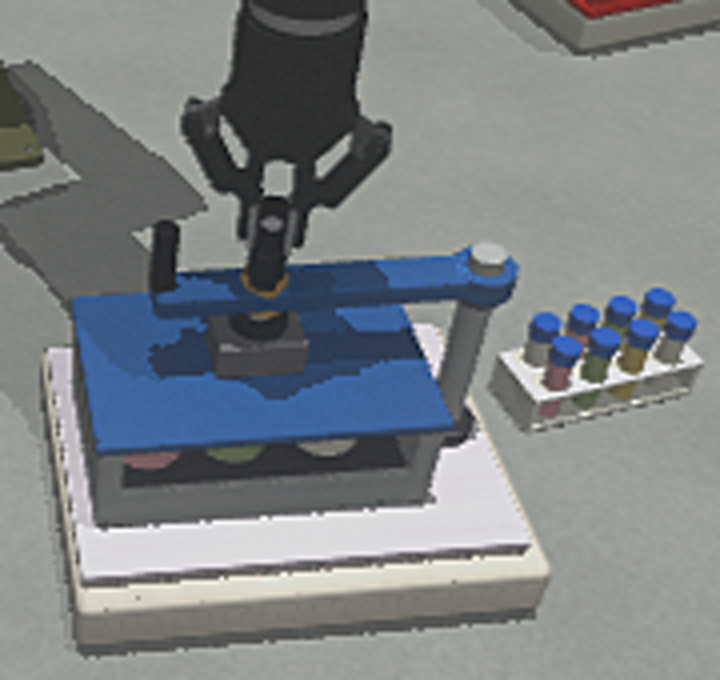

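Call:
{"fn": "play_rows", "kwargs": {"targets": [[[0, 0, 0.0002], 1], [[0, 0, 0.0004], 2], [[0, 0, 0.0005], 3], [[0, 0, 0.0007], 4], [[0, 0, 0.0009], 5], [[0, 0, 0.0011], 6], [[0, 0, 0.0013], 7], [[0, 0, 0.0014], 8], [[0, 0, 0.0016], 9], [[0, 0, 0.0018], 10]]}}

```text
t: 56.05
ee_pos: [0.5827, 0.1275, 0.2552]
tool_rot: [1.85, -2.537, 0.002]
force: [-4.9, -4.3, 8.4]
opening: 0.017
```

```bash
cat >> h.py <<'E'
def tw():
    o=ob(); M=R.from_rotvec(o["tool_rot"]).as_matrix(); ya=np.degrees(np.arctan2(M[1,1],M[0,1]))%360
    w=o["wrist_torque"]; print("yaw %.1f turned %.1f tq %.3f j6 %.1f tau6 %.3f op %.4f"%(ya,(242.4-ya)%360,w[2],np.degrees(o["joints"][5]),o["tau"][5],o["opening"]),"F",o["force"].round(1),"p",o["ee_pos"].round(4))
E
python3 - <<'E'
from h import *
tw()
E
```

```text
yaw 162.2 turned 80.2 tq 0.009 j6 -59.8 tau6 -0.889 op 0.0170 F [-4.9 -4.3  8.4] p [0.5827 0.1275 0.2552]
```

Call:
{"fn": "play_rows", "kwargs": {"targets": [[[0, 0, 0.0002], 1], [[0, 0, 0.0004], 2], [[0, 0, 0.0004], 2]]}}

```text
t: 56.42
ee_pos: [0.5824, 0.1276, 0.2548]
tool_rot: [1.484, -2.767, 0.002]
force: [-5.3, -3.6, 7.7]
opening: 0.017
```

```bash
python3 -c "
from h import *
tw()"
```

```text
yaw 146.4 turned 96.0 tq -0.022 j6 -44.0 tau6 0.157 op 0.0170 F [-5.3 -3.6  7.7] p [0.5824 0.1276 0.2548]
```

Call:
{"fn": "play_rows", "kwargs": {"targets": [[[0, 0, 0.0002], 1], [[0, 0, 0.0002], 1]]}}

```text
t: 56.68
ee_pos: [0.5823, 0.1277, 0.2546]
tool_rot: [1.287, -2.863, 0.002]
force: [-5.7, -4.1, 9.6]
opening: 0.0171
```

```bash
python3 -c "
from h import *
tw()"
```

```text
yaw 138.4 turned 104.0 tq -0.048 j6 -36.0 tau6 0.154 op 0.0171 F [-5.7 -4.1  9.6] p [0.5823 0.1277 0.2546]
```

Call:
{"fn": "play_rows", "kwargs": {"targets": [[[0, 0, 0.0002], 1], [[0, 0, 0.0002], 1]]}}

```text
t: 56.92
ee_pos: [0.5822, 0.1279, 0.2544]
tool_rot: [1.085, -2.946, 0.001]
force: [-6.2, -4.1, 8.9]
opening: 0.017
```

```bash
python3 -c "
from h import *
tw()"
```

```text
yaw 130.4 turned 112.0 tq -0.006 j6 -28.0 tau6 0.153 op 0.0170 F [-6.2 -4.1  8.9] p [0.5822 0.1279 0.2544]
```

Call:
{"fn": "play_rows", "kwargs": {"targets": [[[0, 0, 0.0002], 1], [[0, 0, 0.0002], 1]]}}

```text
t: 57.18
ee_pos: [0.5821, 0.128, 0.2542]
tool_rot: [0.877, -3.015, 0.001]
force: [-7.0, -3.4, 9.2]
opening: 0.0172
```

```bash
python3 -c "
from h import *
tw()"
```

```text
yaw 122.4 turned 120.0 tq 0.014 j6 -20.0 tau6 0.152 op 0.0172 F [-7.  -3.4  9.2] p [0.5821 0.128  0.2542]
```

Call:
{"fn": "play_rows", "kwargs": {"targets": [[[0, 0, 0.0002], 1], [[0, 0, 0.0002], 1]]}}

```text
t: 57.42
ee_pos: [0.582, 0.1281, 0.2541]
tool_rot: [0.664, -3.068, 0.001]
force: [-6.3, -3.1, 10.0]
opening: 0.0169
```

```bash
python3 -c "
from h import *
tw()"
```

```text
yaw 114.4 turned 128.0 tq -0.034 j6 -12.0 tau6 0.151 op 0.0169 F [-6.3 -3.1 10. ] p [0.582  0.1281 0.2541]
```

Call:
{"fn": "play_rows", "kwargs": {"targets": [[[0, 0, 0.0002], 1], [[0, 0, 0.0002], 1]]}}

```text
t: 57.68
ee_pos: [0.5819, 0.1283, 0.2539]
tool_rot: [0.449, -3.107, 0.001]
force: [-6.2, -3.8, 9.9]
opening: 0.0168
```

```bash
python3 -c "
from h import *
tw()"
```

```text
yaw 106.4 turned 136.0 tq -0.044 j6 -4.0 tau6 0.150 op 0.0168 F [-6.2 -3.8  9.9] p [0.5819 0.1283 0.2539]
```

Call:
{"fn": "play_rows", "kwargs": {"targets": [[[0, 0, 0.0002], 1], [[0, 0, 0.0002], 1]]}}

```text
t: 57.92
ee_pos: [0.5819, 0.1284, 0.2537]
tool_rot: [0.231, -3.131, 0.0]
force: [-6.5, -2.5, 10.0]
opening: 0.017
```

```bash
python3 -c "
from h import *
tw()"
```

```text
yaw 98.4 turned 144.0 tq -0.079 j6 4.0 tau6 0.149 op 0.0170 F [-6.5 -2.5 10. ] p [0.5819 0.1284 0.2537]
```

Call:
{"fn": "play_rows", "kwargs": {"targets": [[[0, 0, 0.0002], 1], [[0, 0, 0.0002], 1]]}}

```text
t: 58.18
ee_pos: [0.5819, 0.1286, 0.2535]
tool_rot: [0.012, -3.139, 0.0]
force: [-6.7, -1.3, 9.3]
opening: 0.0168
```

```bash
python3 -c "
from h import *
tw()"
```

```text
yaw 90.4 turned 152.0 tq -0.018 j6 12.0 tau6 0.148 op 0.0168 F [-6.7 -1.3  9.3] p [0.5819 0.1286 0.2535]
```

Call:
{"fn": "play_rows", "kwargs": {"targets": [[[0, 0, 0.0002], 1], [[0, 0, 0.0002], 1]]}}

```text
t: 58.42
ee_pos: [0.5818, 0.1288, 0.2533]
tool_rot: [-0.207, -3.132, -0.0]
force: [-7.4, -1.9, 9.3]
opening: 0.0171
```

```bash
python3 -c "
from h import *
tw()"
```

```text
yaw 82.5 turned 159.9 tq -0.052 j6 20.0 tau6 0.147 op 0.0171 F [-7.4 -1.9  9.3] p [0.5818 0.1288 0.2533]
```

Call:
{"fn": "play_rows", "kwargs": {"targets": [[[0, 0, 0.0002], 1], [[0, 0, 0.0002], 1]]}}

```text
t: 58.68
ee_pos: [0.5819, 0.1289, 0.2532]
tool_rot: [-0.425, -3.111, -0.0]
force: [-7.3, -0.7, 9.2]
opening: 0.0169
```

```bash
python3 -c "
from h import *
tw()"
```

```text
yaw 74.5 turned 167.9 tq -0.092 j6 28.0 tau6 0.146 op 0.0169 F [-7.3 -0.7  9.2] p [0.5819 0.1289 0.2532]
```

Call:
{"fn": "play_rows", "kwargs": {"targets": [[[0, 0, 0.0002], 1], [[0, 0, 0.0002], 1]]}}

```text
t: 58.92
ee_pos: [0.5819, 0.129, 0.253]
tool_rot: [-0.64, -3.073, -0.001]
force: [-7.0, -0.3, 10.2]
opening: 0.0171
```

```bash
python3 -c "
from h import *
tw()"
```

```text
yaw 66.5 turned 175.9 tq -0.093 j6 36.0 tau6 0.146 op 0.0171 F [-7.  -0.3 10.2] p [0.5819 0.129  0.253 ]
```

Call:
{"fn": "play_rows", "kwargs": {"targets": [[[0, 0, 0.0002], 1], [[0, 0, 0.0002], 1]]}}

```text
t: 59.18
ee_pos: [0.582, 0.1292, 0.2528]
tool_rot: [-0.853, -3.021, -0.001]
force: [-6.5, -0.8, 10.3]
opening: 0.0168
```

```bash
python3 -c "
from h import *
tw()"
```

```text
yaw 58.5 turned 183.9 tq -0.065 j6 44.0 tau6 0.145 op 0.0168 F [-6.5 -0.8 10.3] p [0.582  0.1292 0.2528]
```

Call:
{"fn": "play_rows", "kwargs": {"targets": [[[0, 0, 0.0002], 1], [[0, 0, 0.0002], 1]]}}

```text
t: 59.42
ee_pos: [0.5821, 0.1293, 0.2526]
tool_rot: [-1.062, -2.954, -0.001]
force: [-6.4, 0.4, 9.6]
opening: 0.0174
```

```bash
python3 -c "
from h import *
tw()"
```

```text
yaw 50.5 turned 191.9 tq -0.061 j6 52.0 tau6 0.145 op 0.0174 F [-6.4  0.4  9.6] p [0.5821 0.1293 0.2526]
```

Call:
{"fn": "play_rows", "kwargs": {"targets": [[[0, 0, 0.0002], 1], [[0, 0, 0.0002], 1]]}}

```text
t: 59.68
ee_pos: [0.5822, 0.1294, 0.2525]
tool_rot: [-1.265, -2.873, -0.001]
force: [-6.0, 0.0, 9.5]
opening: 0.0173
```

```bash
python3 -c "
from h import *
tw()"
```

```text
yaw 42.5 turned 199.9 tq -0.037 j6 60.0 tau6 0.115 op 0.0173 F [-6.   0.   9.5] p [0.5822 0.1294 0.2525]
```

Call:
{"fn": "play_rows", "kwargs": {"targets": [[[0, 0, 0.0002], 1], [[0, 0, 0.0002], 1]]}}

```text
t: 59.92
ee_pos: [0.5823, 0.1296, 0.2525]
tool_rot: [-1.463, -2.778, -0.002]
force: [-6.4, -0.0, 10.3]
opening: 0.0173
```

```bash
python3 -c "
from h import *
tw()"
```

```text
yaw 34.5 turned 207.9 tq -0.116 j6 68.0 tau6 0.033 op 0.0173 F [-6.4 -0.  10.3] p [0.5823 0.1296 0.2525]
```

Call:
{"fn": "play_rows", "kwargs": {"targets": [[[0, 0, 0.0002], 1], [[0, 0, 0.0002], 1]]}}

```text
t: 60.18
ee_pos: [0.5824, 0.1297, 0.2524]
tool_rot: [-1.653, -2.669, -0.002]
force: [-5.7, 0.1, 10.9]
opening: 0.017
```

```bash
python3 -c "
from h import *
tw()"
```

```text
yaw 26.5 turned 215.9 tq -0.274 j6 76.0 tau6 -0.064 op 0.0170 F [-5.7  0.1 10.9] p [0.5824 0.1297 0.2524]
```

Call:
{"fn": "play_rows", "kwargs": {"targets": [[[0, 0, 0.0002], 1], [[0, 0, 0.0002], 1]]}}

```text
t: 60.42
ee_pos: [0.5826, 0.1298, 0.2522]
tool_rot: [-1.835, -2.548, -0.003]
force: [-5.4, 0.2, 10.6]
opening: 0.0167
```

```bash
python3 -c "
from h import *
tw()
c=cams.capture('wrist'); save(c,'w23.png',(100,100,400,330),2.5)
c=cams.capture('scene'); save(c,'s23.png',(240,100,420,270),4)"
```

```text
yaw 18.5 turned 223.9 tq -0.206 j6 84.0 tau6 -0.045 op 0.0167 F [-5.4  0.2 10.6] p [0.5826 0.1298 0.2522]
```

View pics/w23.png

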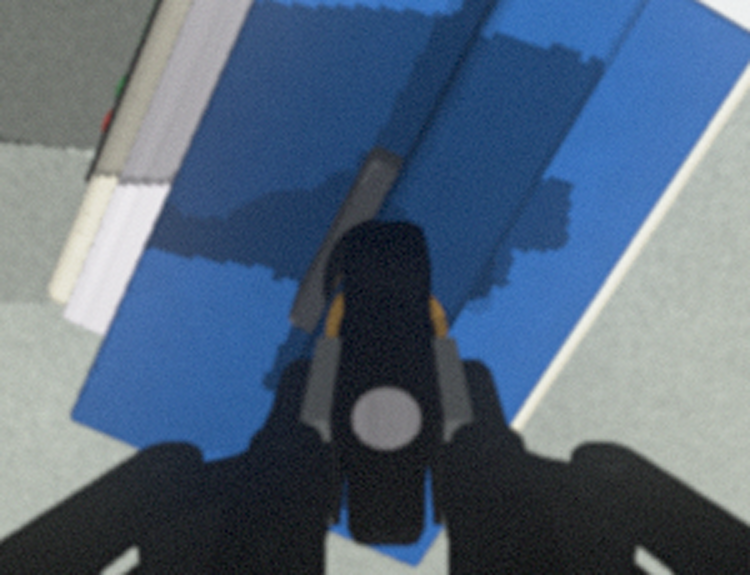

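View pics/s23.png

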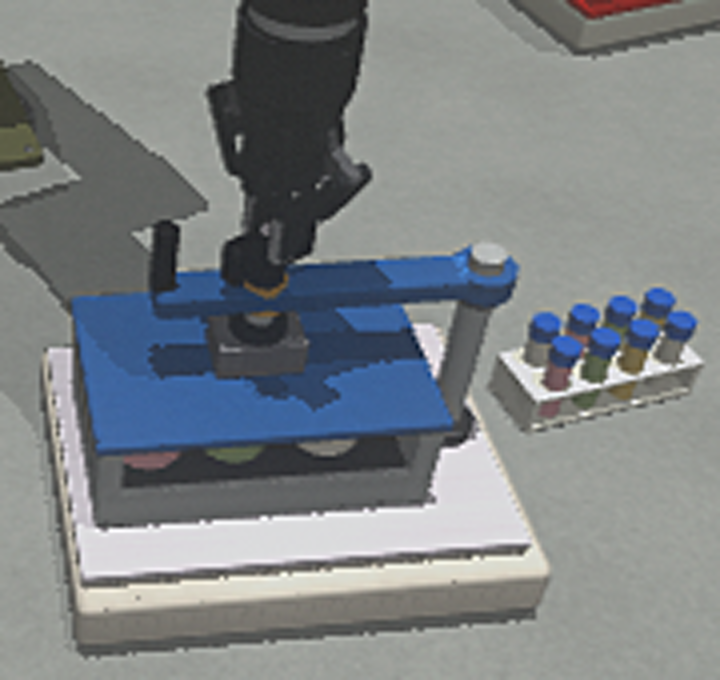

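Call:
{"fn": "play_rows", "kwargs": {"targets": [[[0, 0, 0], 0], [[0, 0, 0], 0]], "squeeze": 70}}

```text
t: 60.78
ee_pos: [0.5826, 0.1297, 0.2524]
tool_rot: [-1.834, -2.548, -0.003]
force: [-5.8, 0.5, 11.4]
opening: 0.0157
```

```bash
python3 -c "
from h import *
tw()"
```

```text
yaw 18.5 turned 223.9 tq -0.255 j6 84.0 tau6 -0.218 op 0.0157 F [-5.8  0.5 11.4] p [0.5826 0.1297 0.2524]
```

Call:
{"fn": "play_rows", "kwargs": {"targets": [[[0, 0, 0.0001], 0.5], [[0, 0, 0.0002], 1], [[0, 0, 0.0003], 1.5], [[0, 0, 0.0004], 2], [[0, 0, 0.0004], 2]]}}

```text
t: 61.4
ee_pos: [0.5829, 0.1299, 0.2521]
tool_rot: [-2.171, -2.269, -0.003]
force: [-4.3, -0.3, 10.8]
opening: 0.0165
```

```bash
python3 -c "
from h import *
tw()"
```

```text
yaw 2.5 turned 239.9 tq 0.016 j6 100.0 tau6 0.114 op 0.0165 F [-4.3 -0.3 10.8] p [0.5829 0.1299 0.2521]
```

Call:
{"fn": "play_rows", "kwargs": {"targets": [[[0, 0, 0.0001], 0.5], [[0, 0, 0.0002], 1], [[0, 0, 0.0003], 1.5], [[0, 0, 0.0004], 2], [[0, 0, 0.0004], 2]]}}

```text
t: 62.02
ee_pos: [0.5832, 0.1298, 0.2518]
tool_rot: [-2.466, -1.945, -0.004]
force: [-4.6, 1.1, 10.6]
opening: 0.0164
```

```bash
python3 -c "
from h import *
tw()
c=cams.capture('wrist'); save(c,'w24.png',(100,100,400,330),2.5)"
```

```text
yaw 346.5 turned 255.9 tq 0.052 j6 116.0 tau6 0.146 op 0.0164 F [-4.6  1.1 10.6] p [0.5832 0.1298 0.2518]
```

View pics/w24.png

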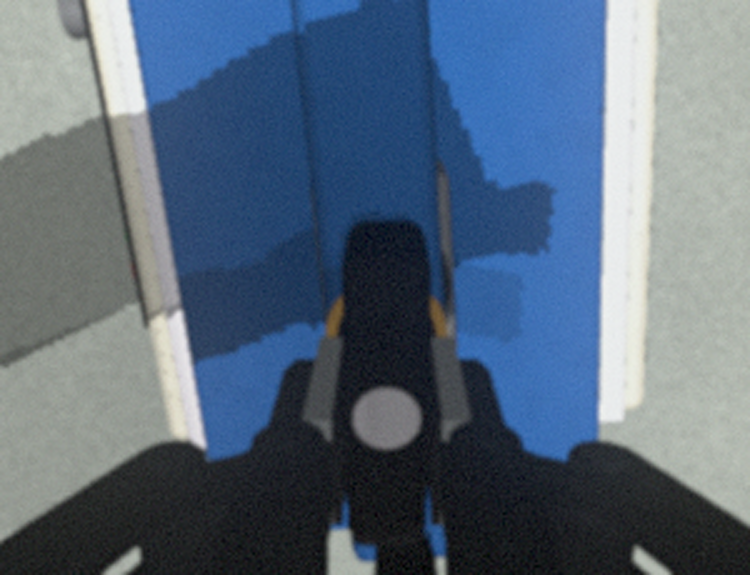

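Call:
{"fn": "play_rows", "kwargs": {"targets": [[[0, 0, 0], 0.25], [[0, 0, 0], 0.5]]}}

```text
t: 62.32
ee_pos: [0.5833, 0.1298, 0.2517]
tool_rot: [-2.532, -1.857, -0.004]
force: [-4.8, 0.3, 10.0]
opening: 0.0163
```

```bash
python3 -c "
from h import *
tw()"
```

```text
yaw 342.5 turned 259.9 tq 0.429 j6 120.0 tau6 0.141 op 0.0163 F [-4.8  0.3 10. ] p [0.5833 0.1298 0.2517]
```

Call:
{"fn": "play_rows", "kwargs": {"targets": [[[0, 0, 0], -0.25], [[0, 0, 0], -0.5]]}}

```text
t: 62.58
ee_pos: [0.5833, 0.1298, 0.2517]
tool_rot: [-2.465, -1.945, -0.004]
force: [-5.0, 0.1, 10.4]
opening: 0.0162
```

```bash
python3 -c "
from h import *
tw()
c=cams.capture('scene'); save(c,'s25.png',(280,150,330,200),12)"
```

```text
yaw 346.5 turned 255.9 tq -0.279 j6 115.9 tau6 -0.084 op 0.0162 F [-5.   0.1 10.4] p [0.5833 0.1298 0.2517]
```

View pics/s25.png

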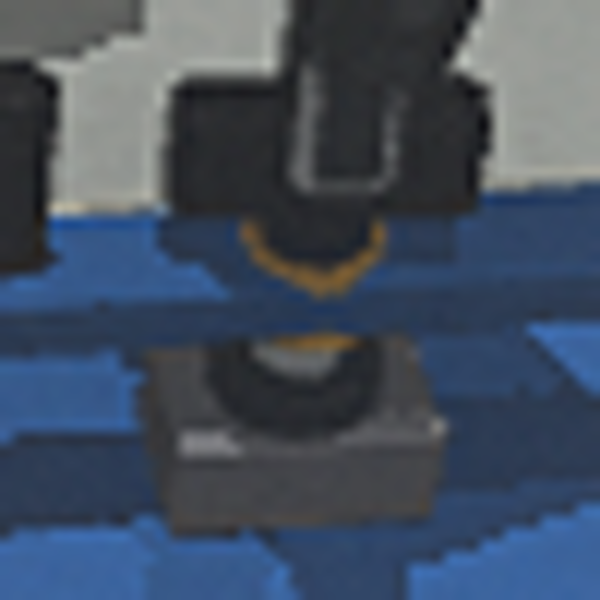

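Call:
{"fn": "play_rows", "kwargs": {"targets": [[[0, 0, 0.0001], 0.5], [[0, 0, 0.0002], 1], [[0, 0, 0.0003], 1.5], [[0, 0, 0.0004], 2], [[0, 0, 0.0005], 2.5], [[0, 0, 0.0005], 3], [[0, 0, 0.0006], 3.5], [[0, 0, 0.0007], 4], [[0, 0, 0.0007], 4.25]]}}

```text
t: 63.75
ee_pos: [0.5838, 0.1295, 0.2511]
tool_rot: [-2.927, -1.138, -0.004]
force: [-3.5, -0.9, 9.2]
opening: 0.0164
```

```bash
python3 -c "
from h import *
tw()
c=cams.capture('wrist'); save(c,'w26.png',(100,100,400,330),2.5);tw()"
```

```text
yaw 312.5 turned 289.9 tq 0.388 j6 150.0 tau6 0.248 op 0.0164 F [-3.5 -0.9  9.2] p [0.5838 0.1295 0.2511]
yaw 312.5 turned 289.9 tq 0.329 j6 150.0 tau6 0.436 op 0.0164 F [-4.4 -0.9 10.5] p [0.5839 0.1295 0.2511]
```

View pics/w26.png

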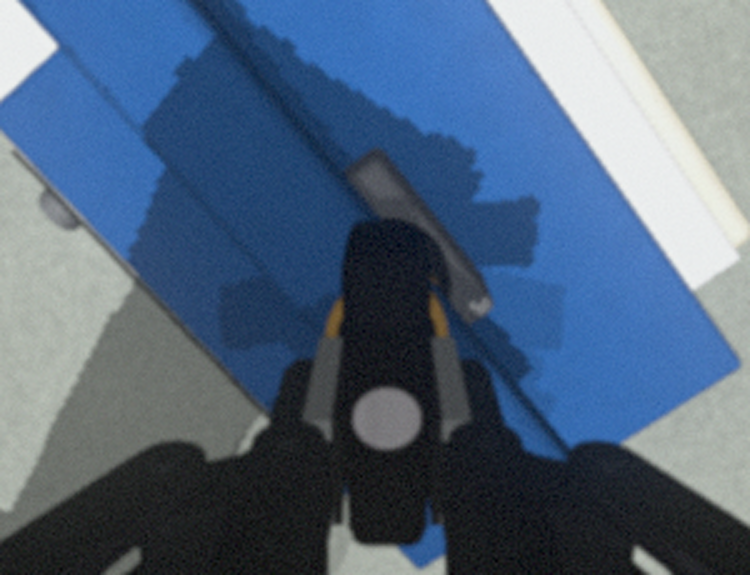

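Call:
{"fn": "play_rows", "kwargs": {"targets": [[[0, 0, 0], 0], [[0, 0, 0], 0], [[0, 0, 0], 0], [[0, 0, 0], 0], [[0, 0, -0.03], 0], [[0, 0, -0.07], 0], [[0, 0, -0.11], 0], [[0, 0, -0.14], 0], [[0, 0, -0.14], 0]], "hand": 0.05, "squeeze": 20}}

```text
t: 64.92
ee_pos: [0.585, 0.1291, 0.3914]
tool_rot: [2.927, 1.138, 0.008]
force: [-0.0, -0.0, -0.2]
opening: 0.05
```

```bash
python3 - <<'E'
from h import *
st();tw()
o=ob();c=cams.capture("wrist"); save(c,"w27.png",(80,60,420,320),2.3); lm("wrist",["knob_grip","swing_pin"])
c=cams.capture("scene"); save(c,"s27.png"); save(c,"s27z.png",(240,100,420,270),4); lm("scene",["knob_grip","swing_pin","lid_block","lid","clamp_foot","beaker","wash_bottle","vial_rack"])
c=cams.capture("side"); save(c,"d27.png",(160,180,300,300),4); lm("side",["knob_grip","swing_pin","lid_block","lid"])
E
```

```text
t 64.92 pos [0.585  0.1291 0.3914] F [-0.  -0.  -0.2] tq [ 0.056 -0.064 -0.012] op 0.0500 j [0.22 0.39 0.47 1.64 0.   2.62]
yaw 312.5 turned 289.9 tq -0.012 j6 149.9 tau6 0.000 op 0.0500 F [-0.  -0.  -0.2] p [0.585  0.1291 0.3914]
wrist knob_grip [(0.71, [0.6808, -0.3802, -0.001]), (0.67, [0.5809, 0.1279, 0.2528])]
wrist swing_pin [(0.65, [0.5726, 0.0618, 0.2531])]
scene knob_grip [(0.83, [0.5801, 0.1315, 0.252])]
scene swing_pin [(0.58, [0.5727, 0.0568, 0.25]), (0.54, [0.5838, 0.1276, 0.2529])]
scene lid_block [(0.58, [0.5809, 0.1315, 0.1725])]
scene lid [(0.93, [0.578, 0.1283, 0.1436])]
scene clamp_foot [(0.47, [0.5832, 0.1286, 0.1821])]
scene beaker [(0.59, [0.5426, -0.4959, -0.0007]), (0.34, [0.5793, 0.1315, 0.1719])]
scene wash_bottle [(0.7, [0.6818, -0.3768, 0.0059])]
scene vial_rack [(0.74, [0.5972, 0.1876, 0.109]), (0.64, [0.5422, 0.468, 0.0013])]
side knob_grip [(0.8, [0.5865, 0.1306, 0.2516]), (0.5, [0.6051, 0.2803, 0.2195])]
side swing_pin [(0.72, [0.5679, 0.0591, 0.252])]
side lid_block [(0.66, [0.5834, 0.1325, 0.1714])]
side lid [(0.69, [0.5854, 0.1306, 0.1399])]
```

View pics/w27.png

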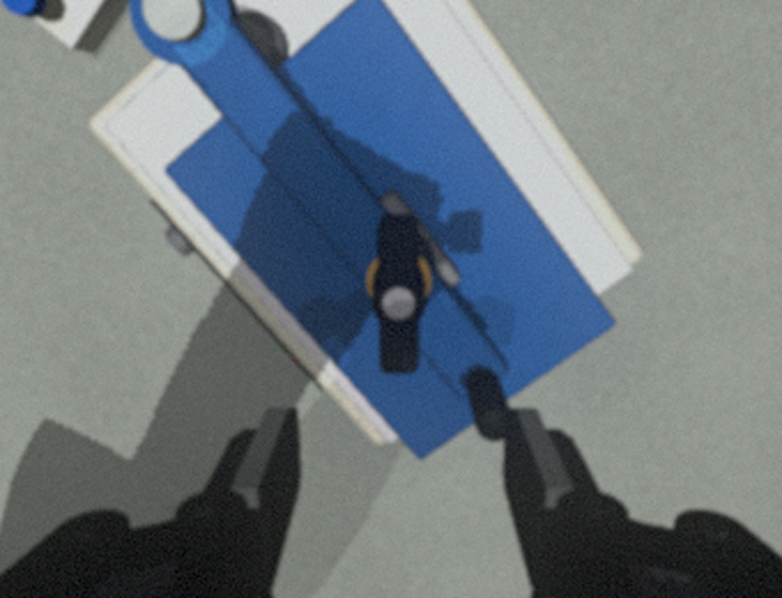

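View pics/s27z.png

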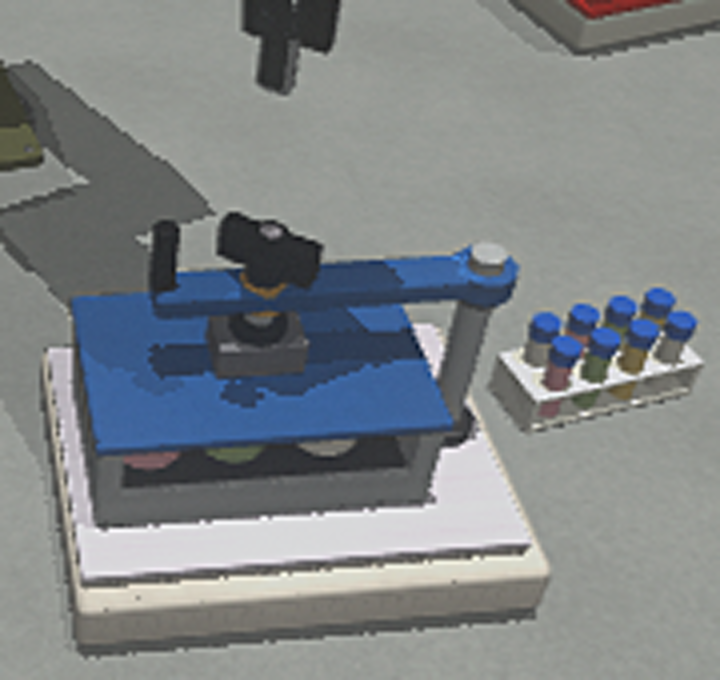

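View pics/s27.png

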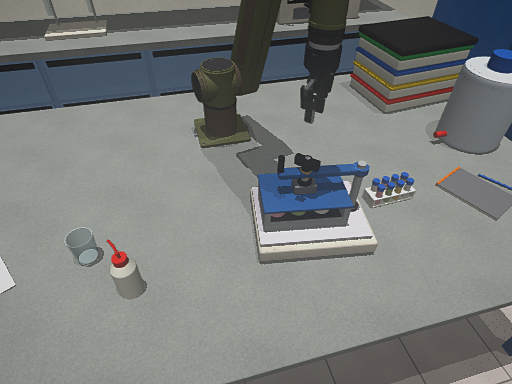

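View pics/d27.png

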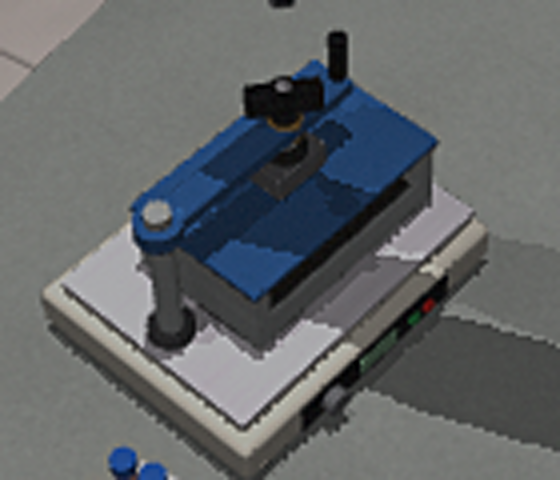

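The final pictures show the lid flat, the arm over it parallel to its long side, the knob left at the turned angle, and the gripper clear. I hand in.

```bash
python3 -c "
from plant import ticket
print(ticket.finish_job())"
```

```text
the job is handed in; nothing more can be done
None
```

The job is handed in at about 65 s of the 210 s allowed. No verdict came back.

**What I did**
- **Jars:** three were present (white, olive and pink; no ochre). All three stand upright in the box. I pressed each cap down to a hard stop at z ≈ 0.139 m, with about 30 N.
- **Lid:** the pad went down between the end plates, and the plate met them at the expected height. It looks flat in both fixed camera views.
- **Clamp arm:** I swung it back until pushing with about 12 N moved it no further, so it is at its stop.
- **Knob:** I turned it about 290° clockwise in total, then let go and backed the gripper off.

**Last checks**
- The pictures show the arm parallel to the lid edge and the foot on the block. The beaker, wash bottle and vial rack are where they were.
- The gripper is about 14 cm clear of the knob, and the wrist force is close to zero.

**Less certain**
- **Bite angle:** the torque readings taken after each step were noisy, and the rise was spread over 197–212°, so I took about 198–200° as the bite. The extra quarter turn could therefore be up to about 12° short.
- **Bite confirmed:** turning 4° forward and back at about 256° gave +0.43 and −0.28 N m, so the screw was tight by then. That test backed the knob off at most 4° before the final turn.
- **Wrist camera:** it read a few mm off the fixed cameras along the box, so I averaged the sources.

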